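# Clear the dry boards from the drainer and set the bowls to dry

### The arm

A 6-joint arm with a two-finger parallel gripper is mounted at the origin on the work surface. World frame = base frame: x ahead of the robot, y to its left, z up, the work surface at z = 0. Lengths are in mm, angles in rad, forces in N, time in s.
With the tool pointing down it reaches from about 300 to 775 mm from the base axis. Payload 14.6 kg.
Tool frame: the origin (TCP) lies midway between the tips of the shut fingers; the grasp point (between the pads) lies 19 mm behind it (manip.grasp_offset is the distance from the TCP to the grasp point, in mm); z points along the fingers, y is the line along which they close (so a half turn about z gives the same grasp; the last joint's range is limited). The gripper opens to 94 mm and grips with 3 to 60 N. Pads are 16 mm wide; open, the fingers measure 119 mm over their backs; the gripper's body (75 mm by 177 mm) begins 78 mm behind the grasp point.
Start: joints at [-0.067, 0.3, 1.521, -0, 1.321, -0.067], TCP at [549.99, -0.002, 185.146] pointing down, gripper open.
Joint ranges: [-3.03, 3.03], [-0.79, 2.21], [0.23, 2.52], [-1.04, 4.18], [0, 3.07], [-2.55, 2.55]. Speed limits (rad/s): [2.22, 2.22, 2.57, 3.14, 3.14, 3.14].

### API

Orientations are given as [roll, pitch, yaw] about the fixed x, y, z axes, in that order (R = Rz(yaw) Ry(pitch) Rx(roll)).
In Python, from cell import manip, viewer gives the robot as it stands. The module is installed in compiled form; this text tells all that it offers.
- The arm moves only by the tool move_arm, never from a script. Its argument "moves" is a list of rows, each a list of 4 numbers: the shift along the tool's x, y, z in m, then the turn about the tool's z in rad. A call has 1 to 12 rows; each row is the pose to reach, as a shift and turn from the pose commanded when the call began, along the tool's axes at that moment; what a row does not reach only later rows make up. A row lasts 1/10 s, in which the tool goes at most 50 mm and 8.59 degrees, less where a joint would pass 70% of its speed; a pose out of reach is approached as far as the arm can. A call with a gripper value outside its range is refused whole. "jaw" is the finger opening in m, from 0 to 0.094, set as the call begins (left out, the last holds). The fingers move at their own pace and stop on an object; "squeeze" is the grip in N (left out, the last holds). Time passes only in rows, so rows that repeat a pose let the fingers close. It gives the time, the measured TCP pose, the force, the opening and the grip force at its end, in the units of the state.
- manip.read_state(): the state, without advancing time (a new reading comes with each control period).
- viewer.camera(name): name is "scene" or "side" or "wrist"; returns a dict with "frame" (420x560x3 uint8, blue, green, red), "z_map" (420x560 float32, mm along the optical axis (not along the pixel's ray), 0 where there is no reading), "fx", "fy", "cx", "cy" (pixels), "D" ([k1, k2, p1, p2, k3] as OpenCV has them; the pictures are not rectified), "origin" and "orientation" of the camera in the world. Camera axes: x right, y down, z forward; pixel columns grow to the right and rows downward; lengths in mm; the calibration is good to about 2 mm. A picture is of the moment at which its call begins.
- manip.sign_off(): hands the job in; it is judged then, once.
The state is a dict: "clock": time; "joints": joint angles; "qd": joint speeds; "effort": joint torques, N m; "eef_pos": TCP position; "eef_rot": TCP orientation; "wrist_force": force on the tool from outside, world axes, zero at the start; "moment": the same for the moment, N m; "finger_gap": finger opening in mm; "finger_force": force on a finger pad.
Only numpy, scipy, OpenCV 4.12 (cv2) and the standard library are available. Lean on these libraries where they do the work, as an engineer would, in place of code of your own. Each camera call takes 0.05 s, during which the arm holds its last target. There are 200 camera calls.

### The job

Finish the washing-up: draw each beech breakfast board up out of its slot in the drainer and put it away in the sloping wooden stand, lower edge down on the ledge and leaning back, one close in front of another. Take the nested pile of upside-down bowls apart and set the bowls side by side on the raised draining shelf, still upside down, with none sticking out over its edges. Leave the plate in the drainer and everything else where it is.

Things in the scene. Friction and masses are not known exactly. Their poses are not given: they have to be found in the camera images.
- board0: beech breakfast board, a plain slab 160 mm long, 9 thick, 130 high, about 0.14 kg, standing on a long edge in a slot of the drainer. Origin: middle of its lower long edge; x along that edge, y through the thickness, z up to the upper edge (z = 130 mm), where it can be pinched. Three or all four of the boards are present (an absent one is None).
- board1: beech breakfast board, a plain slab 160 mm long, 9 thick, 130 high, about 0.14 kg, standing on a long edge in a slot of the drainer. Origin: middle of its lower long edge; x along that edge, y through the thickness, z up to the upper edge (z = 130 mm), where it can be pinched. Three or all four of the boards are present (an absent one is None).
- board2: beech breakfast board, a plain slab 160 mm long, 9 thick, 130 high, about 0.14 kg, standing on a long edge in a slot of the drainer. Origin: middle of its lower long edge; x along that edge, y through the thickness, z up to the upper edge (z = 130 mm), where it can be pinched. Three or all four of the boards are present (an absent one is None).
- board3: beech breakfast board, a plain slab 160 mm long, 9 thick, 130 high, about 0.14 kg, standing on a long edge in a slot of the drainer. Origin: middle of its lower long edge; x along that edge, y through the thickness, z up to the upper edge (z = 130 mm), where it can be pinched. Three or all four of the boards are present (an absent one is None).
- bowl0: white footed bowl, upside down, about 0.2 kg, 104 mm across the rim, 58 tall. Origin: centre of the rim plane (its underside as it stands); z up. Its foot on top, 48 mm across, z = 42 to 58 mm, can be pinched from above; below it a shoulder of 33 mm radius, then sloping wall. Starts at the bottom of a nested pile of three on the counter, each 20 mm above the next.
- bowl1: white footed bowl, upside down, about 0.2 kg, 104 mm across the rim, 58 tall. Origin: centre of the rim plane (its underside as it stands); z up. Its foot on top, 48 mm across, z = 42 to 58 mm, can be pinched from above; below it a shoulder of 33 mm radius, then sloping wall. Starts in the middle of a nested pile of three on the counter, each 20 mm above the next.
- bowl2: white footed bowl, upside down, about 0.2 kg, 104 mm across the rim, 58 tall. Origin: centre of the rim plane (its underside as it stands); z up. Its foot on top, 48 mm across, z = 42 to 58 mm, can be pinched from above; below it a shoulder of 33 mm radius, then sloping wall. Starts on top of a nested pile of three on the counter, each 20 mm above the next.
- drainer: black wire dish drainer on a drip tray, fixed, 240 x 300 mm. Origin: centre of its underside. Five 12 mm slots run along x, centred at y = -90, -45, 0, 45, 90 mm. Boards stand in the first four, lower edge at z = 28 mm, between wire hoops 93 mm high at x = +-50 mm: draw them straight up at least 65 mm. The plate is in the last slot (y = 90).
- cradle: sloping ledge and back of the board stand, fixed, leaning back 0.3 rad. Origin: middle of the inner corner of ledge and back, 30 mm above the counter. z up along the back (front face y = 0, 90 mm high), y backwards through it, x along the ledge. The ledge is the plane z = 0, 200 mm long, from y = 0 to a 12 mm lip at y = -80 mm. Boards lean on the back or on the board behind.
- stand: wooden base plate of the board stand, fixed, 200 x 140 mm, 12 mm thick, which carries the ledge and the back with its steel hoops. Origin: centre of its underside on the counter.
- riser: raised draining shelf, fixed: steel slats on four legs, 360 mm long in x, 132 wide in y, top at z = 85 mm, no rim. Origin: centre of its underside on the counter. Just room for the three bowls in a row along x (for example at x = -118, 0 and 118 mm).
- plate: a dinner side plate, 150 mm across and 9 mm thick, standing in the drainer's end slot; origin at its centre; a bystander, to be left alone
- mug: a mug, 80 mm across and 90 mm tall; a bystander, to be left alone
- tumbler: a tumbler, 72 mm across and 100 mm tall; a bystander, to be left alone
- soap: a washing-up liquid bottle, 66 mm across and 200 mm tall; a bystander, to be left alone
- jar: a storage jar, 80 mm across and 110 mm tall; a bystander, to be left alone
- brush: a washing-up brush lying down; a bystander, to be left alone
- sponge: a sponge block, 60 x 100 x 30 mm; a bystander, to be left alone
Not all that is in view belongs to the job. Leave any purple look-alike of the board0 alone. Leave any yellow look-alike of the bowl2 alone.

How it is judged:
By the outcome, as a careful person would: the job done as asked, in the order asked, and still so for the second after the job is handed in, with the robot touching nothing.
Of board0, board1, board2, board3 only 3 to 4 are there at a start; the rules pass over those that are not, and their reading is None.
At some moment in a run one of bowl0, bowl1, bowl2 may be knocked a few centimetres aside while the robot is not near it.
It also fails if it takes over 208 s, if anything falls off the work surface, if the arm or the gripper's body presses on something with over 40 N, if the wrist force passes 120 N, or if a joint passes its speed limit or range.

## Working session

There is one attempt and no reset: what is moved stays moved. The work goes in short steps, Python scripts to look and compute and a tool call to move; the robot and the scene stay as the last step left them, time stands still between calls to the robot, and variables do not carry over. Pictures are saved under pics/ and viewed, at most 14 in all, crops included, and the job is handed in when it is done.

Besides the shell and the picture viewer there is one more tool, called after ">>>" by a JSON object that holds its "method" and its "body". move_arm: Moves the arm, as the interface text tells. Its arguments: {"type":"object","properties":{"moves":{"type":"array"},"jaw":{"type":"number"},"squeeze":{"type":"number"}},"required":["moves"]}

```bash
mkdir -p pics; ls
cat > h.py <<'E'
import numpy as np, cv2
from scipy.spatial.transform import Rotation as R
from cell import manip, viewer
def cam(n):
    c=viewer.camera(n); return c
def Rc(c):
    o=np.array(c['orientation'],float)
    return o if o.shape==(3,3) else R.from_euler('xyz',o).as_matrix()
def pts(c):
    z=c['z_map']; h,w=z.shape
    u,v=np.meshgrid(np.arange(w),np.arange(h))
    K=np.array([[c['fx'],0,c['cx']],[0,c['fy'],c['cy']],[0,0,1.]])
    n=cv2.undistortPoints(np.stack([u,v],-1).reshape(-1,1,2).astype(float),K,np.array(c['D'],float)).reshape(h,w,2)
    P=np.dstack([n[...,0]*z,n[...,1]*z,z])
    W=P@Rc(c).T+np.array(c['origin'])
    W[z==0]=np.nan
    return W
E
python3 - <<'E'
from h import *
for n in ['scene','side']:
    c=cam(n); cv2.imwrite(f'pics/{n}0.png',c['frame']); print(n,c['origin'],c['orientation'],c['fx'],c['D'],np.mean(c['z_map']>0))
    np.savez(f'{n}0.npz',W=pts(c),f=c['frame'])
print(manip.read_state())
E
```

```text
pics
scene [1684.59817323  961.44586553 1341.28220753] [-2.25697169  0.00899565  2.2056035 ] 545.7153470707638 [-0.19835748  0.          0.          0.          0.        ] 0.9875510204081632
side [166.72238248 987.05152002 813.75253441] [-2.19351615  0.02253255 -2.84381822] 434.6435133278384 [0.01579628 0.         0.         0.         0.        ] 0.9960076530612245
{'clock': 0.1, 'joints': array([-6.65784193e-02,  3.00396679e-01,  1.52150502e+00, -2.04602827e-05,
        1.32072934e+00, -6.66071048e-02]), 'qd': array([ 0.00010288, -0.0021521 , -0.00231941, -0.00019714,  0.00025915,
       -0.00073568]), 'effort': array([ 1.84928511e-03, -5.32644153e+01, -3.53284299e+01,  7.10431044e-02,
        2.34944851e-02, -7.30603051e-05]), 'eef_pos': array([5.49740683e+02, 2.04461573e-02, 1.84659348e+02]), 'eef_rot': array([-3.14055525e+00, -4.93381940e-05,  1.57083006e+00]), 'wrist_force': array([ 1.35105427, -0.36690679,  0.40933037]), 'moment': array([ 0.02436719, -0.00653605, -0.01187549]), 'finger_force': 0.0, 'finger_gap': 94.07637678548602}
```

View pics/scene0.png

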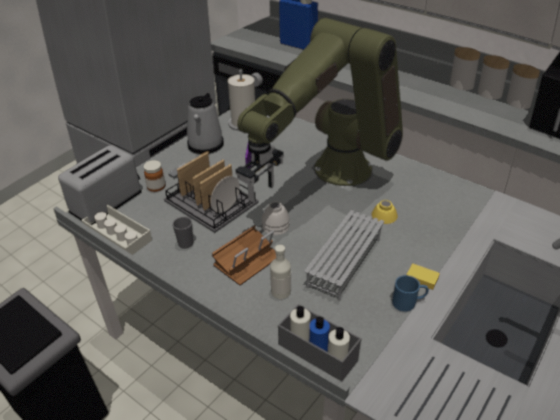

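View pics/side0.png

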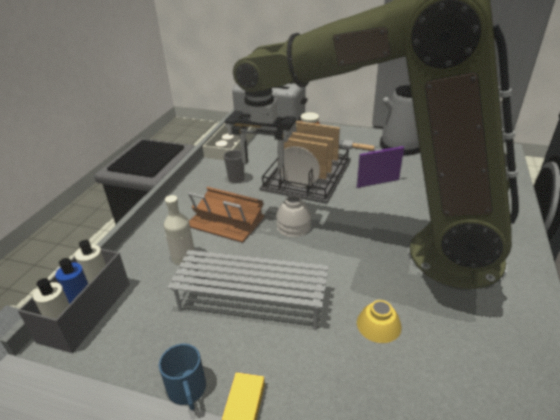

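Run:
```python
from h import *
for n in ['scene','side']:
    d=np.load(n+'0.npz'); W=d['W']
    # orthographic top-down view 1px=2mm, x -100..900, y -600..600
    ok=np.isfinite(W[...,0]); P=W[ok]; col=d['f'][ok]
    X=((P[:,0]+100)/2).astype(int); Y=((600-P[:,1])/2).astype(int)
    m=(X>=0)&(X<500)&(Y>=0)&(Y<600)&(P[:,2]<400)&(P[:,2]>-30)
    o=np.argsort(P[m][:,2]); im=np.zeros((500,600,3),np.uint8)
    im[499-X[m][o],Y[m][o]]=col[m][o]
    cv2.imwrite(f'pics/top_{n}.png',im)
```

```text
(no output)
```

The scene view shows boards and plate in the drainer (210,190), the bowl pile at (276,218), the stand at (245,255), the shelf at (345,250), the yellow decoy at (385,212) and the soap at (281,275). The side view shows the purple decoy at (380,167).

Run:
```python
from h import *
im=[cv2.imread(f'pics/top_{n}.png') for n in ['scene','side']]
f=np.where(im[1].any(-1,keepdims=True),im[1],im[0])
f=cv2.convertScaleAbs(f,alpha=1.5)
for k in range(0,500,50): cv2.putText(f,str(2*(499-k)-100),(0,k+4),0,.3,(0,255,0)); cv2.line(f,(0,k),(600,k),(0,90,0))
for k in range(0,600,50): cv2.putText(f,str(600-2*k),(k,8),0,.3,(0,255,255)); cv2.line(f,(k,0),(k,500),(0,90,90))
cv2.imwrite('pics/top.png',f)
```

```text
(no output)
```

View pics/top.png

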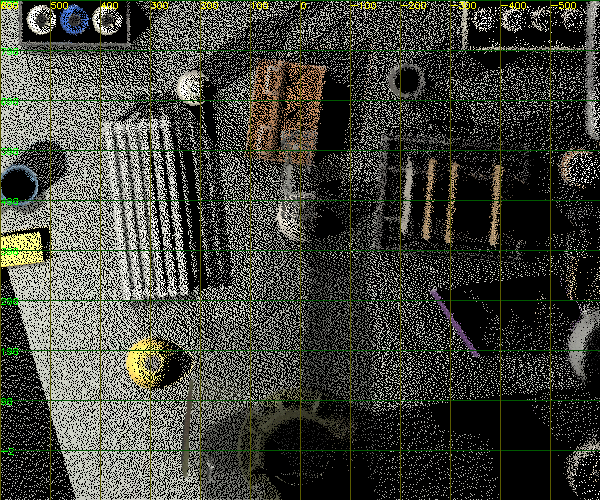

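The top map (2 mm/px) shows three boards at y≈-255, -300 and -390, and x≈430–580. The pile is near (475,10), the stand near (640,20), the shelf near (480,290), and the soap bottle near (725,215).

Run:
```python
from h import *
for n in ['scene','side']:
    d=np.load(n+'0.npz'); W=d['W']; f=d['f'].astype(int); x,y,z=W[...,0],W[...,1],W[...,2]
    hsv=cv2.cvtColor(d['f'],cv2.COLOR_BGR2HSV)
    print(n,'counter z',np.nanmedian(z[(x>380)&(x<420)&(y>-80)&(y<100)]))
    br=(hsv[...,0]>8)&(hsv[...,0]<25)&(hsv[...,1]>70)
    for lo,hi in [(-275,-238),(-320,-280),(-410,-370),(-365,-325)]:
        m=br&(y>lo)&(y<hi)&(x>400)&(x<620)&(z>40)
        if m.sum()<20: print('none',lo,m.sum()); continue
        P=W[m]; top=np.percentile(P[:,2],97); T=P[P[:,2]>top-6]
        for nm,Q in (('top',T),('face',P)):
            (cx,cy),(w,h),a=cv2.minAreaRect(Q[:,:2].astype(np.float32)); print(nm,len(Q),'z',round(top,1),'c',round(cx,1),round(cy,1),'size',round(w),round(h),round(a,2), 'line', np.polyfit(Q[:,0],Q[:,1],1).round(3), 'x',np.percentile(Q[:,0],[1,99]).round(1))
    # riser
    m=(z>79)&(z<92)&(x>280)&(x<680)&(y>190)&(y<400)&(f.sum(-1)>150)
    r=cv2.minAreaRect(W[m][:,:2].astype(np.float32)); print('riser',m.sum(),r,np.median(z[m]))
    # bowl pile
    m=(hsv[...,1]<60)&(x>420)&(x<545)&(y>-50)&(y<70)&(z>8)&(z<110)
    P=W[m]; print('pile ztop',np.percentile(P[:,2],[90,99]))
    for a,b in [(92,104),(82,92),(70,76),(55,60),(40,46),(20,30)]:
        Q=P[(P[:,2]>a)&(P[:,2]<b)]
        if len(Q)>8:
            A=np.c_[2*Q[:,:2],np.ones(len(Q))]; s=np.linalg.lstsq(A,(Q[:,:2]**2).sum(1),rcond=None)[0]
            print(a,b,len(Q),s[:2].round(1),np.sqrt(s[2]+s[0]**2+s[1]**2).round(1), Q.mean(0).round(1))
    # stand
    m=(hsv[...,0]<16)&(hsv[...,1]>90)&(x>540)&(x<730)&(y>-80)&(y<130)&(z<150)
    P=W[m]; print('stand',m.sum(),P.min(0).round(),P.max(0).round()); print(np.histogram(P[:,2],np.arange(0,140,10)))
    np.save(f'stand_{n}.npy',P)
    Q=P[(P[:,2]<18)]; print('base',len(Q),cv2.minAreaRect(Q[:,:2].astype(np.float32)) if len(Q)>5 else '')
    # purple, drainer
    m=(hsv[...,0]>125)&(hsv[...,0]<155)&(hsv[...,1]>60)&(x>150)&(x<420)&(y<-150); P=W[m]
    if len(P): print('purple',P.min(0),P.max(0))
```

```text
scene counter z 552.0066802252766
top 68 z 160.8 c 504.4 -260.9 size 15 156 84.36 line [-7.80000e-02 -2.19882e+02] x [429.1 582.5]
face 506 z 160.8 c 503.2 -253.8 size 33 164 87.59 line [-7.40000e-02 -2.21007e+02] x [426.4 581.8]
top 69 z 159.1 c 497.3 -302.7 size 17 160 84.69 line [-1.04000e-01 -2.50562e+02] x [421.4 574.5]
face 371 z 159.1 c 496.4 -302.2 size 23 164 85.16 line [-8.50000e-02 -2.60558e+02] x [418.1 575.9]
top 70 z 159.5 c 486.2 -389.1 size 17 157 86.58 line [-6.00000e-02 -3.60963e+02] x [410.7 564.3]
face 631 z 159.5 c 490.2 -385.9 size 37 165 86.26 line [-5.50000e-02 -3.64101e+02] x [413.2 568.5]
none -365 13
riser 1988 ((481.100341796875, 306.68658447265625), (366.21051025390625, 133.3401336669922), 6.489657402038574) 85.36705684411902
pile ztop [ 96.9641882  103.50605693]
92 104 97 [466.1  -4.4] 19.1 [467.1  -4.3  98.4]
82 92 71 [467.5  -5.1] 26.9 [477.3   1.7  85.7]
70 76 48 [470.   -3.3] 35.4 [488.1   8.2  73.3]
55 60 40 [471.   -1.6] 39.9 [492.   10.4  57.5]
40 46 32 [463.8  -7.3] 48.7 [493.4   8.3  43.7]
20 30 67 [463.7  -7.1] 48.7 [492.9  14.8  25.5]
stand 14
[... 1199 characters left out ...]
]
92 104 139 [467.5  -5.6] 17.7 [467.3  -4.2  96.7]
82 92 62 [466.9  -8.3] 25.7 [462.3   8.5  85.8]
70 76 83 [467.7  -7. ] 37.3 [461.4  16.6  73. ]
55 60 61 [467.8  -6.4] 44.5 [458.3  24.9  57.4]
40 46 70 [467.6  -4.9] 48.0 [460.   32.5  43.2]
20 30 115 [467.6  -6.3] 48.1 [461.   30.9  25.3]
stand 1936 [571. -46.   6.] [730. 111. 106.]
(array([215, 513,  68, 368, 454, 184, 114,   7,   5,   7,   1,   0,   0]), array([  0,  10,  20,  30,  40,  50,  60,  70,  80,  90, 100, 110, 120,
       130]))
base 716 ((652.802734375, 37.39032745361328), (133.42095947265625, 152.18157958984375), 83.41439056396484)
purple [ 187.36272202 -567.88524445   -4.18255098] [ 336.05799191 -261.47334143  133.63455723]
```

Run:
```python
from h import *
ims=[]
for n in ['scene','side']:
    d=np.load(n+'0.npz'); W=d['W']; f=d['f']; x,y,z=W[...,0],W[...,1],W[...,2]
    hsv=cv2.cvtColor(f,cv2.COLOR_BGR2HSV)
    m=(hsv[...,0]<16)&(hsv[...,1]>90)&(x>520)&(x<800)&(y>-80)&(y<150)&(z<150)&(z>5)
    P=W[m]; Q=P[P[:,2]<17]; print('base',len(Q),cv2.minAreaRect(Q[:,:2].astype(np.float32)),P.min(0),P.max(0))
    print('all',cv2.minAreaRect(P[:,:2].astype(np.float32)))
    for xx in (600,650,700):
        S=P[abs(P[:,0]-xx)<12]; 
        print(xx,[(int(b),np.percentile(S[abs(S[:,1]-b)<4][:,2],[5,50,95]).round().astype(int).tolist()) for b in range(-50,120,8) if (abs(S[:,1]-b)<4).sum()>2])
    c=(215,215,80,80) if n=='scene' else (175,180,110,70)
    ims.append(cv2.resize(cv2.convertScaleAbs(f[c[1]:c[1]+c[3],c[0]:c[0]+c[2]],alpha=1.4),(390,390*c[3]//c[2] if n=='scene' else 390),interpolation=cv2.INTER_CUBIC))
cv2.imwrite('pics/stand.png',np.hstack(ims))
```

```text
base 676 ((678.6786499023438, 30.148487091064453), (141.89918518066406, 196.5501251220703), 82.49376678466797) [568.42447318 -51.91801222   5.15179319] [784.9894096  108.98201984 105.76496715]
all ((674.9915771484375, 30.32199478149414), (145.2328643798828, 206.3065643310547), 81.5376205444336)
600 [(-34, [47, 53, 62]), (-26, [51, 58, 65]), (-18, [48, 53, 68]), (-10, [40, 47, 58]), (-2, [45, 49, 52]), (6, [39, 46, 50]), (14, [35, 42, 47]), (22, [34, 40, 45]), (38, [30, 34, 39]), (46, [15, 34, 41]), (54, [10, 12, 38]), (62, [11, 38, 52]), (70, [7, 12, 34]), (78, [11, 13, 16]), (86, [6, 13, 18]), (94, [8, 12, 14])]
650 [(-34, [49, 59, 68]), (-26, [50, 57, 71]), (-18, [45, 51, 59]), (-10, [42, 48, 55]), (-2, [40, 45, 50]), (6, [38, 44, 50]), (14, [35, 42, 46]), (22, [33, 38, 44]), (30, [32, 36, 41]), (38, [10, 36, 39]), (46, [7, 13, 22]), (54, [9, 39, 52]), (62, [8, 15, 47]), (70, [11, 13, 52]), (78, [7, 14, 48]), (86, [11, 13, 19]), (94, [8, 14, 20]), (102, [7, 15, 17])]
700 [(-42, [48, 56, 65]), (-34, [48, 56, 69]), (-26, [44, 50, 56]), (-18, [41, 46, 54]), (-10, [42, 46, 51]), (-2, [
[... 909 characters left out ...]
50 [(-34, [51, 61, 67]), (-26, [49, 54, 64]), (-18, [46, 49, 51]), (-2, [38, 40, 42]), (6, [37, 41, 43]), (14, [37, 38, 42]), (22, [33, 36, 40]), (30, [32, 34, 38]), (38, [9, 10, 29]), (46, [8, 12, 22]), (54, [9, 33, 50]), (62, [9, 13, 52]), (70, [9, 13, 86]), (78, [10, 12, 101]), (86, [9, 12, 14]), (94, [9, 11, 13]), (102, [7, 11, 14])]
700 [(-42, [50, 59, 66]), (-34, [49, 57, 66]), (-26, [44, 48, 51]), (-18, [45, 48, 51]), (-10, [39, 43, 48]), (-2, [38, 41, 46]), (6, [36, 39, 43]), (14, [31, 37, 39]), (22, [32, 34, 38]), (30, [9, 10, 34]), (38, [8, 11, 20]), (46, [9, 29, 50]), (54, [9, 41, 49]), (62, [9, 11, 12]), (70, [8, 11, 14]), (78, [10, 11, 13]), (86, [8, 11, 14]), (94, [6, 10, 13])]
```

View pics/stand.png

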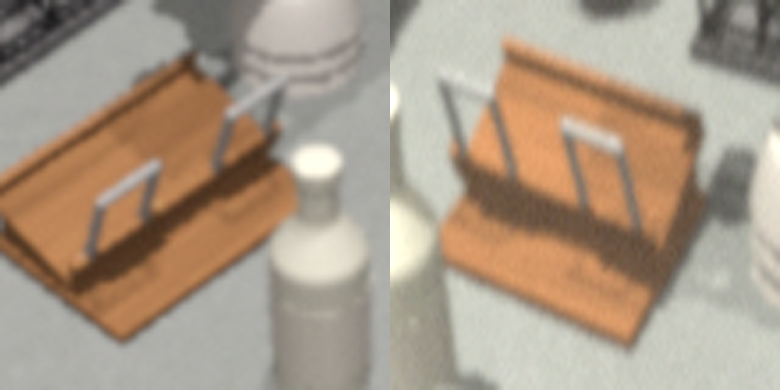

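The back is the two hoops on the +y side (left crop near (125,200) and (250,120)). The ledge rises towards the lip on the -y side.

Run:
```python
from h import *
yaw=-0.145; a=np.array([np.cos(yaw),np.sin(yaw)]); b=np.array([-np.sin(yaw),np.cos(yaw)]); c0=np.array([675.2,30.3])
for n in ['scene','side']:
    d=np.load(n+'0.npz'); W=d['W'].reshape(-1,3); f=d['f']
    hsv=cv2.cvtColor(f,cv2.COLOR_BGR2HSV).reshape(-1,3)
    u=(W[:,:2]-c0)@a; v=(W[:,:2]-c0)@b; z=W[:,2]; br=(hsv[:,0]<16)&(hsv[:,1]>90)
    L=br&(abs(u)<95)&(v<5)&(v>-45)&(z>28)&(z<70)
    p=np.polyfit(v[L],z[L],1); A=np.c_[u[L],v[L],np.ones(L.sum())]; print('ledge',L.sum(),p,'corner v at z=30',(30-p[1])/p[0],np.linalg.lstsq(A,z[L],rcond=None)[0])
    E_=br&(abs(u)<90)&(z>25)&(z<50); print('ledge v max',np.percentile(v[E_&(z<40)],[50,80,90,97]))
    H=(abs(u)<100)&(v>-5)&(v<60)&(z>60)&(z<135)&(hsv[:,1]<80)
    print('hoop',H.sum(),'ztop',np.percentile(z[H],[95,99]),'fit v(z)',np.polyfit(z[H],v[H],1)if H.sum()>5 else'')
    for zz in range(55,125,10):
        S=H&(abs(z-zz)<5)
        if S.sum()>3: print(zz,S.sum(),np.percentile(v[S],[5,25,50,75]).round(1),np.unique((u[S]/10).round()*10))
    # yaw check from long edges of the lip: top points per u
    T=br&(v<-35)&(z>52); print('lip yaw resid',np.polyfit(u[T],v[T],1))
```

```text
ledge 526 [-0.30335388 34.56467575] corner v at z=30 15.047362273968355 [ 1.31279939e-03 -3.03477706e-01  3.45564356e+01]
ledge v max [-5.56236271  6.63839302 20.37215011 22.31370723]
hoop 134 ztop [119.01367619 120.0897925 ] fit v(z) [0.30616395 8.31953643]
65 14 [24.1 26.1 27.5 30.1] [-80. -40. -30.  30.  40.  80.  90.]
75 10 [29.9 30.8 33.1 33.9] [-80. -40. -30.  40.  90.]
85 15 [31.4 31.7 33.5 35.2] [-90. -80. -40. -30.  30.  40.  80.  90.]
95 12 [33.7 35.  36.9 39.3] [-90. -80. -40. -30.  30.  40.  80.  90.]
105 16 [38.1 39.7 42.6 43.4] [-90. -80. -50. -40. -30.  30.  40.  80.  90.]
115 65 [37.1 41.6 43.4 44.9] [-90. -80. -70. -60. -50. -40. -30.  30.  40.  50.  60.  70.  80.  90.]
lip yaw resid [   0.26581049 -257.86679283]
ledge 557 [-0.30520584 32.79779352] corner v at z=30 9.166906812343706 [ 4.82161402e-03 -3.05493247e-01  3.28098005e+01]
ledge v max [-7.57939224 20.08867446 21.79151984 23.45633029]
hoop 176 ztop [114.08911912 115.35732072] fit v(z) [ 0.28510572 11.19055011]
65 15 [26.7 28.  28.9 30.6] [-90. -40.  30.  80.  90.]
75 20 [29.8 31.3 32.9 33.8] [-90. -80. -40.  30.  80.  90.]
85 17 [31.4 34.  35.6 37. ] [-90. -40. -30.  30.  80.  90.]
95 22 [34.9 35.9 37.2 39.1] [-90. -80. -40. -30.  30.  80.  90.]
105 32 [39.5 41.5 43.4 44.8] [-90. -80. -70. -40.  30.  40.  50.  60.  70.  80.  90.]
115 70 [39.  41.2 42.5 44.1] [-90. -80. -70. -60. -50. -40. -30.  30.  40.  50.  60.  70.  80.  90.]
lip yaw resid [  0.7661921 -83.7716029]
```

```bash
cat > go.py <<'E'
import sys; from h import *
# args: x,y,z,yaw targets in sequence -> shifts in tool axes (m, rad) from the present pose
s=manip.read_state(); p=s['eef_pos']; M=R.from_euler('xyz',s['eef_rot']).as_matrix(); yw=s['eef_rot'][2]
print('t',s['clock'],'p',p.round(1),'rot',s['eef_rot'].round(3),'F',s['wrist_force'].round(1),'gap',round(s['finger_gap'],1),round(s['finger_force'],1),'j',s['joints'].round(2))
for a in sys.argv[1:]:
    t=np.array(eval('['+a+']'),float); d=M.T@(t[:3]-p)/1000
    print(a,d.round(4),'turn',round(-((t[3]-yw+np.pi)%(2*np.pi)-np.pi),3))
E
python3 go.py 503,-258.5,230,-0.08
```

```text
t 0.1 p [549.7   0.  184.7] rot [-3.141 -0.     1.571] F [ 1.4 -0.4  0.4] gap 94.1 0.0 j [-0.07  0.3   1.52 -0.    1.32 -0.07]
503,-258.5,230,-0.08 [-0.2585 -0.0468 -0.0453] turn 1.651
```

>>> {"method": "move_arm", "body": {"moves": [[-0.02,-0.004,-0.03,0.14],[-0.045,-0.008,-0.045,0.28],[-0.07,-0.012,-0.045,0.42],[-0.095,-0.017,-0.045,0.56],[-0.12,-0.021,-0.045,0.7],[-0.145,-0.026,-0.045,0.84],[-0.17,-0.031,-0.045,0.98],[-0.195,-0.035,-0.045,1.12],[-0.22,-0.039,-0.045,1.26],[-0.24,-0.043,-0.045,1.4],[-0.255,-0.046,-0.045,1.53],[-0.2585,-0.0468,-0.045,1.651]], "jaw": 0.034, "squeeze": 25}}

```text
clock: 1.3
eef_pos: [502.6, -259.9, 229.6]
eef_rot: [-3.141, 0.001, -0.087]
wrist_force: [-0.2, 0.6, -0.8]
finger_gap: 33.7
finger_force: 0.0
```

```bash
python3 go.py 503,-258.5,129,-0.08
python3 - <<'E'
from h import *
c=cam('wrist'); cv2.imwrite('pics/w1.png',c['frame']); W=pts(c); print(c['origin'],c['orientation'])
hsv=cv2.cvtColor(c['frame'],cv2.COLOR_BGR2HSV); x,y,z=W[...,0],W[...,1],W[...,2]
m=(z>148)&(z<170)&(hsv[...,0]>8)&(hsv[...,0]<25)&(hsv[...,1]>60)
k,lab,st,_=cv2.connectedComponentsWithStats(m.astype(np.uint8))
for i in range(1,k):
    if st[i,4]>100:
        Q=W[lab==i]; print(st[i],cv2.minAreaRect(Q[:,:2].astype(np.float32)),np.median(Q,0),np.polyfit(Q[:,0],Q[:,1],1))
E
```

```text
t 1.3 p [ 502.6 -259.9  229.6] rot [-3.141e+00  1.000e-03 -8.700e-02] F [-0.2  0.6 -0.8] gap 33.7 0.0 j [-0.54  0.31  1.41 -0.    1.43  1.12]
503,-258.5,129,-0.08 [ 0.0004 -0.0014  0.1006] turn -0.007
[ 580.20488816 -266.84598147  429.81582116] [ 2.86921402e+00  1.17308032e-03 -1.65837405e+00]
[ 276  118   11  178 1825] ((501.96661376953125, -261.2314758300781), (8.584088325500488, 158.6523895263672), 85.29280090332031) [ 511.64677137 -262.03565143  158.47491531] [-8.01827285e-02 -2.21218656e+02]
[ 417  120   36  176 2634] ((488.8927307128906, -395.1055908203125), (10.138895034790039, 158.72303771972656), 85.34716033935547) [ 497.82951065 -394.04402371  157.90106968] [-8.01900103e-02 -3.54317528e+02]
[ 326  124   16  134 1511] ((514.5999755859375, -307.53778076171875), (9.420755386352539, 116.18291473388672), 85.40953063964844) [ 522.87183754 -307.31043119  158.31576991] [-7.39351864e-02 -2.68883482e+02]
```

View pics/w1.png

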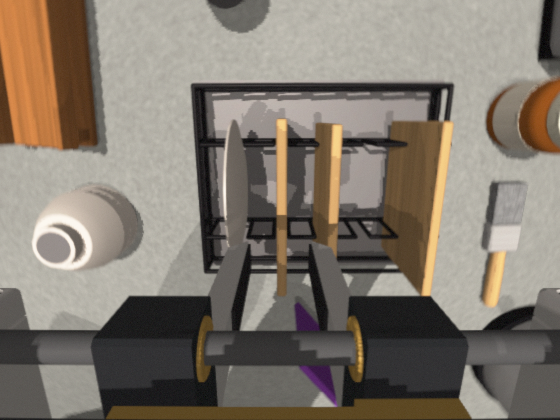

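The wrist view shows board edges at columns 281, 335 and 440, with the fingers (tips near 235 and 325) straddling the first.

>>> {"method": "move_arm", "body": {"moves": [[0,0,0.03,-0.006],[0,0,0.06,-0.006],[0,0,0.085,-0.006],[0,0,0.1,-0.006],[0,0,0.1,-0.006]]}}

```text
clock: 1.85
eef_pos: [502.3, -257.7, 127.9]
eef_rot: [-3.14, 0.004, -0.072]
wrist_force: [0.4, -0.3, 0.4]
finger_gap: 33.7
finger_force: 0.0
```

>>> {"method": "move_arm", "body": {"moves": [[0,0,0,0],[0,0,0,0],[0,0,0,0],[0,0,0,0],[0,0,0,0],[0,0,0,0]], "jaw": 0, "squeeze": 25}}

```text
clock: 2.45
eef_pos: [503.5, -258.7, 130.8]
eef_rot: [3.141, -0.001, -0.074]
wrist_force: [0.2, -0.3, 5.8]
finger_gap: 8.7
finger_force: 25.0
```

>>> {"method": "move_arm", "body": {"moves": [[0,0,-0.01,0],[0,0,-0.03,0],[0,0,-0.055,0],[0,0,-0.08,0],[0,0,-0.105,0],[0,0,-0.13,0],[0,0,-0.15,0],[0,0,-0.16,0],[0,0,-0.165,0]]}}

```text
clock: 3.35
eef_pos: [503.2, -258.5, 295.8]
eef_rot: [3.141, -0.0, -0.074]
wrist_force: [-0.2, 0.1, -1.2]
finger_gap: 8.6
finger_force: 25.0
```

```bash
python3 go.py 676,36,295,-0.145 676,36,174,-0.145
```

```text
t 3.35 p [ 503.2 -258.5  295.8] rot [ 3.141 -0.    -0.074] F [-0.2  0.1 -1.2] gap 8.6 25.0 j [-0.54  0.28  1.29  0.    1.57  1.11]
676,36,295,-0.145 [ 0.1505 -0.3065  0.0008] turn 0.071
676,36,174,-0.145 [ 0.1505 -0.3065  0.1218] turn 0.071
```

>>> {"method": "move_arm", "body": {"moves": [[0.008,-0.016,0,0.01],[0.025,-0.05,0,0.02],[0.042,-0.085,0,0.03],[0.059,-0.12,0,0.04],[0.076,-0.155,0,0.05],[0.093,-0.19,0,0.06],[0.11,-0.225,0,0.065],[0.126,-0.257,0,0.071],[0.138,-0.282,0,0.071],[0.147,-0.3,0,0.071],[0.1505,-0.3065,0,0.071],[0.1505,-0.3065,0,0.071]]}}

```text
clock: 4.55
eef_pos: [676.0, 36.4, 294.0]
eef_rot: [3.141, 0.002, -0.144]
wrist_force: [0.2, -0.6, -1.3]
finger_gap: 8.8
finger_force: 25.0
```

>>> {"method": "move_arm", "body": {"moves": [[0,0,0.015,0],[0,0,0.035,0],[0,0,0.06,0],[0,0,0.085,0],[0,0,0.105,0],[0,0,0.12,0],[0,0,0.13,0],[0,0,0.135,0],[0,0,0.135,0]]}}

```text
clock: 5.45
eef_pos: [675.9, 35.8, 160.1]
eef_rot: [3.142, 0.0, -0.145]
wrist_force: [-0.1, 0.1, -0.4]
finger_gap: 8.7
finger_force: 25.0
```

```bash
python3 go.py 676,36,154,-0.145 676,36,137.5,-0.145
python3 - <<'E'
from h import *
a=viewer.camera('side')['frame']; b=viewer.camera('scene')['frame']
f=lambda i,x,y,w,h: cv2.resize(i[y:y+h,x:x+w],(390,390),interpolation=cv2.INTER_CUBIC)
cv2.imwrite('pics/p1.png',np.hstack([f(a,150,100,150,150),f(b,190,170,120,120)]))
E
```

```text
t 5.45 p [675.9  35.8 160.1] rot [ 3.142  0.    -0.145] F [-0.1  0.1 -0.4] gap 8.7 25.0 j [-0.    0.61  1.14 -0.    1.4   1.71]
676,36,154,-0.145 [ 0.     -0.0002  0.0061] turn -0.0
676,36,137.5,-0.145 [ 0.     -0.0002  0.0226] turn -0.0
```

View pics/p1.png

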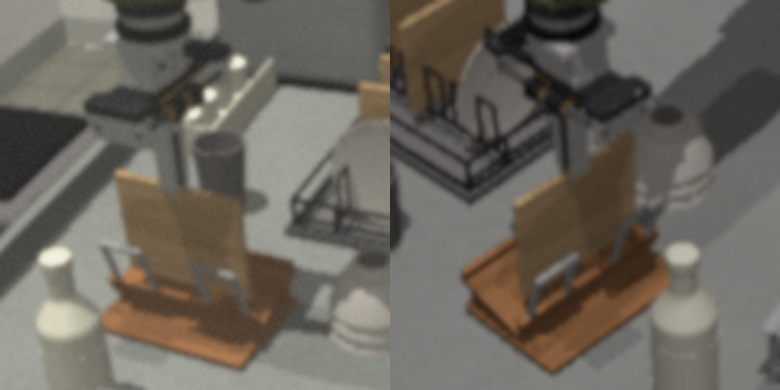

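The board hangs just in front of the hoops and centred on the stand, with hoops at (125,255) and (220,275) in the left crop.

>>> {"method": "move_arm", "body": {"moves": [[0,0,0.006,0],[0,0,0.012,0],[0,0,0.016,0],[0,0,0.019,0],[0,0,0.021,0],[0,0,0.021,0],[0,0,0.021,0]]}}

```text
clock: 6.25
eef_pos: [676.1, 36.0, 139.3]
eef_rot: [-3.142, -0.0, -0.145]
wrist_force: [0.4, -1.0, 0.1]
finger_gap: 8.9
finger_force: 25.0
```

>>> {"method": "move_arm", "body": {"moves": [[0,0,0.001,0],[0,0,0.002,0],[0,0,0.002,0]]}}

```text
clock: 6.55
eef_pos: [676.0, 36.0, 137.0]
eef_rot: [3.142, 0.0, -0.145]
wrist_force: [0.4, -0.7, -1.2]
finger_gap: 8.9
finger_force: 25.0
```

>>> {"method": "move_arm", "body": {"moves": [[0,0,0.001,0],[0,0,0.0015,0],[0,0,0.0015,0]]}}

```text
clock: 6.85
eef_pos: [676.2, 36.2, 136.7]
eef_rot: [-3.141, -0.001, -0.145]
wrist_force: [-2.4, 0.6, 5.5]
finger_gap: 8.4
finger_force: 25.0
```

>>> {"method": "move_arm", "body": {"moves": [[0,0,0.001,0],[0,0,0.0015,0],[0,0,0.0015,0]]}}

```text
clock: 7.15
eef_pos: [676.3, 36.4, 136.6]
eef_rot: [-3.141, -0.002, -0.145]
wrist_force: [-6.9, 2.6, 14.5]
finger_gap: 8.7
finger_force: 25.1
```

>>> {"method": "move_arm", "body": {"moves": [[0,0,-0.001,0],[0,0,-0.002,0],[0,0,-0.002,0]]}}

```text
clock: 7.45
eef_pos: [676.1, 36.1, 136.6]
eef_rot: [-3.141, -0.0, -0.145]
wrist_force: [-3.6, 0.5, 6.0]
finger_gap: 8.8
finger_force: 25.0
```

>>> {"method": "move_arm", "body": {"moves": [[0,0,0,0],[0,0,0,0],[0,0,0,0],[0,0,0,0],[0,0,0,0]], "jaw": 0.03}}

```text
clock: 7.95
eef_pos: [676.0, 36.0, 136.0]
eef_rot: [3.142, 0.0, -0.145]
wrist_force: [0.5, 0.0, 1.0]
finger_gap: 30.1
finger_force: 0.0
```

>>> {"method": "move_arm", "body": {"moves": [[0,0,-0.005,0],[0,0,-0.012,0],[0,0,-0.02,0],[0,0,-0.03,0],[0,0,-0.04,0],[0,0,-0.05,0],[0,0,-0.065,0],[0,0,-0.08,0],[0,0.03,-0.1,0],[0,0.06,-0.12,0],[0,0.1,-0.14,0],[0,0.1,-0.14,0]]}}

```text
clock: 9.15
eef_pos: [661.6, -67.2, 280.4]
eef_rot: [3.141, -0.005, -0.149]
wrist_force: [1.0, 0.3, 0.5]
finger_gap: 30.1
finger_force: 0.0
```

```bash
cat > brd.py <<'E'
# boards in the stand: upper-face profile in stand axes (u along, v back, z)
from h import *
yaw=-0.145; a=np.array([np.cos(yaw),np.sin(yaw)]); b=np.array([-np.sin(yaw),np.cos(yaw)]); c0=np.array([675.2,30.3])
for n in ['scene','side','wrist']:
    c=cam(n); W=pts(c).reshape(-1,3); hsv=cv2.cvtColor(c['frame'],cv2.COLOR_BGR2HSV).reshape(-1,3)
    u=(W[:,:2]-c0)@a; v=(W[:,:2]-c0)@b; z=W[:,2]
    m=(abs(u)<110)&(v>-90)&(v<80)&(z>60)&(z<180)&(hsv[:,0]>8)&(hsv[:,0]<25)&(hsv[:,1]>60)
    print(n,m.sum(),end=' ')
    if m.sum()<20: continue
    print('u',np.percentile(u[m],[1,99]).round(1),'top',np.percentile(z[m],[50,98]).round(1))
    for zz in (90,110,130,140,150,156):
        S=m&(abs(z-zz)<4)
        if S.sum()>4: print('  z',zz,S.sum(),'v',np.percentile(v[S],[3,25,50,75,97]).round(1))
    cv2.imwrite(f'pics/b_{n}.png',c['frame'])
E
python3 brd.py; python3 go.py
```

```text
scene 560 u [-84.8  93.7] top [118.9 159.9]
  z 90 16 v [24.7 27.7 28.9 29.8 32.2]
  z 110 17 v [32.3 34.8 35.1 37.  38.5]
  z 130 36 v [39.7 41.5 42.8 43.8 45.4]
  z 140 37 v [40.1 45.3 46.8 47.8 49.4]
  z 150 65 v [40.4 46.1 48.2 50.3 53.6]
  z 156 95 v [41.3 45.7 48.4 50.9 54.2]
side 838 u [-86.7  71.3] top [122.2 155.7]
  z 90 56 v [25.8 28.3 29.5 30.4 32.1]
  z 110 30 v [29.8 35.3 36.6 37.7 39.3]
  z 130 81 v [37.7 42.6 43.8 44.8 47.2]
  z 140 82 v [44.9 46.9 47.8 48.7 49.9]
  z 150 123 v [43.2 48.1 50.1 50.9 52.8]
  z 156 111 v [43.5 46.4 48.8 50.9 53.4]
wrist 10247 u [-80.6  87.9] top [115.9 156.8]
  z 90 568 v [17.1 18.3 19.2 20.  21.5]
  z 110 643 v [24.2 25.5 26.3 27.2 28.4]
  z 130 759 v [31.4 32.7 33.5 34.4 35.7]
  z 140 837 v [35.  36.3 37.2 38.  39.3]
  z 150 929 v [38.5 39.8 40.8 41.7 44.1]
  z 156 1559 v [40.9 42.8 44.7 47.7 50.7]
t 9.3 p [661.5 -62.6 276.2] rot [-3.141  0.    -0.145] F [ 0.5 -0.2 -0.4] gap 29.9 0.0 j [-0.15  0.53  0.99  0.    1.62  1.57]
```

```bash
python3 go.py 498,-302.7,230,-0.077
```

```text
t 9.3 p [661.5 -62.6 276.2] rot [-3.141  0.    -0.145] F [ 0.5 -0.2 -0.4] gap 29.9 0.0 j [-0.15  0.53  0.99  0.    1.62  1.57]
498,-302.7,230,-0.077 [-0.1269  0.2613  0.0462] turn -0.068
```

>>> {"method": "move_arm", "body": {"moves": [[-0.01,0.02,0,-0.01],[-0.025,0.052,0,-0.03],[-0.04,0.085,0,-0.04],[-0.058,0.12,0,-0.068],[-0.075,0.155,0.01,-0.068],[-0.092,0.19,0.02,-0.068],[-0.107,0.22,0.03,-0.068],[-0.119,0.245,0.04,-0.068],[-0.125,0.257,0.0462,-0.068],[-0.1269,0.2613,0.0462,-0.068],[-0.1269,0.2613,0.0462,-0.068]], "jaw": 0.034}}

```text
clock: 10.4
eef_pos: [498.7, -302.6, 230.1]
eef_rot: [-3.141, -0.0, -0.077]
wrist_force: [-0.1, 0.4, -0.1]
finger_gap: 33.8
finger_force: 0.0
```

```bash
python3 go.py 498,-302.7,130,-0.077
```

```text
t 10.4 p [ 498.7 -302.6  230.1] rot [-3.141 -0.    -0.077] F [-0.1  0.4 -0.1] gap 33.8 0.0 j [-0.61  0.35  1.36  0.    1.44  1.04]
498,-302.7,130,-0.077 [-0.0007  0.0002  0.1001] turn 0.0
```

>>> {"method": "move_arm", "body": {"moves": [[0,0,0.03,0],[0,0,0.06,0],[0,0,0.085,0],[0,0,0.099,0],[0,0,0.099,0],[0,0,0.099,0]]}}

```text
clock: 11.0
eef_pos: [499.0, -303.0, 132.2]
eef_rot: [3.141, -0.001, -0.077]
wrist_force: [0.1, 0.5, 0.1]
finger_gap: 33.8
finger_force: 0.0
```

>>> {"method": "move_arm", "body": {"moves": [[0,0,0,0],[0,0,0,0],[0,0,0,0],[0,0,0,0],[0,0,0,0],[0,0,0,0]], "jaw": 0, "squeeze": 25}}

```text
clock: 11.6
eef_pos: [498.3, -303.3, 131.4]
eef_rot: [3.141, -0.001, -0.077]
wrist_force: [-0.2, 0.5, 3.3]
finger_gap: 8.1
finger_force: 25.0
```

>>> {"method": "move_arm", "body": {"moves": [[0,0,-0.01,0],[0,0,-0.03,0],[0,0,-0.055,0],[0,0,-0.08,0],[0,0,-0.105,0],[0,0,-0.13,0],[0,0,-0.15,0],[0,0,-0.16,0],[0,0,-0.165,0]]}}

```text
clock: 12.5
eef_pos: [498.2, -303.1, 296.7]
eef_rot: [3.141, -0.001, -0.077]
wrist_force: [0.2, -0.6, -1.0]
finger_gap: 8.4
finger_force: 25.0
```

```bash
python3 go.py 674,22,295,-0.145 674,22,174,-0.145
```

```text
t 12.5 p [ 498.2 -303.1  296.7] rot [ 3.141e+00 -1.000e-03 -7.700e-02] F [ 0.2 -0.6 -1. ] gap 8.4 25.0 j [-0.61  0.32  1.24  0.    1.58  1.04]
674,22,295,-0.145 [ 0.1502 -0.3377  0.0017] turn 0.068
674,22,174,-0.145 [ 0.1502 -0.3378  0.1227] turn 0.068
```

>>> {"method": "move_arm", "body": {"moves": [[0.008,-0.018,0,0.01],[0.025,-0.055,0,0.02],[0.042,-0.094,0,0.03],[0.059,-0.132,0,0.04],[0.076,-0.171,0,0.05],[0.093,-0.209,0,0.06],[0.11,-0.247,0,0.065],[0.126,-0.283,0,0.068],[0.138,-0.311,0,0.068],[0.147,-0.331,0,0.068],[0.1502,-0.3375,0,0.068],[0.1502,-0.3375,0,0.068]]}}

```text
clock: 13.7
eef_pos: [673.9, 22.1, 294.8]
eef_rot: [3.141, 0.002, -0.144]
wrist_force: [-0.4, -0.9, -1.6]
finger_gap: 8.5
finger_force: 25.0
```

>>> {"method": "move_arm", "body": {"moves": [[0,0,0.015,0],[0,0,0.035,0],[0,0,0.06,0],[0,0,0.085,0],[0,0,0.11,0],[0,0,0.13,0],[0,0,0.143,0],[0,0,0.15,0],[0,0,0.153,0],[0,0,0.153,0]]}}

```text
clock: 14.7
eef_pos: [674.1, 21.5, 143.4]
eef_rot: [-3.142, -0.001, -0.145]
wrist_force: [-0.5, -0.6, -0.9]
finger_gap: 8.5
finger_force: 25.0
```

```bash
python3 go.py 675,29.3,143.5,-0.145
```

```text
t 14.7 p [674.1  21.5 143.4] rot [-3.142e+00 -1.000e-03 -1.450e-01] F [-0.5 -0.6 -0.9] gap 8.5 25.0 j [-0.02  0.61  1.17 -0.    1.36  1.69]
675,29.3,143.5,-0.145 [-0.0002 -0.0079 -0.0001] turn -0.0
```

Push the first board's foot back gently, then settle.

>>> {"method": "move_arm", "body": {"moves": [[0,-0.002,0.001,0],[0,-0.004,0.001,0],[0,-0.006,0.001,0],[0,-0.008,0.001,0],[0,-0.008,0.001,0]]}}

```text
clock: 15.2
eef_pos: [675.2, 30.0, 142.1]
eef_rot: [3.142, -0.0, -0.145]
wrist_force: [-0.4, -0.2, -1.0]
finger_gap: 8.4
finger_force: 25.0
```

>>> {"method": "move_arm", "body": {"moves": [[0,0,0.001,0],[0,0,0.002,0],[0,0,0.003,0],[0,0,0.003,0]]}}

```text
clock: 15.6
eef_pos: [675.1, 29.7, 139.7]
eef_rot: [-3.141, -0.0, -0.145]
wrist_force: [-3.2, -0.3, 3.8]
finger_gap: 8.8
finger_force: 25.1
```

>>> {"method": "move_arm", "body": {"moves": [[0,0,0,0],[0,0,0,0],[0,0,0,0],[0,0,0,0],[0,0,0,0]], "jaw": 0.03}}

```text
clock: 16.1
eef_pos: [675.1, 29.7, 138.8]
eef_rot: [3.142, 0.0, -0.145]
wrist_force: [0.1, -0.1, -0.6]
finger_gap: 30.2
finger_force: 0.0
```

>>> {"method": "move_arm", "body": {"moves": [[0,0,-0.005,0],[0,0,-0.012,0],[0,0,-0.02,0],[0,0,-0.03,0],[0,0,-0.04,0],[0,0,-0.05,0],[0,0,-0.065,0],[0,0,-0.08,0],[0,0.03,-0.1,0],[0,0.06,-0.12,0],[0,0.1,-0.14,0],[0,0.1,-0.14,0]]}}

```text
clock: 17.3
eef_pos: [660.7, -73.5, 282.8]
eef_rot: [3.141, -0.005, -0.149]
wrist_force: [0.6, -0.5, 0.3]
finger_gap: 29.8
finger_force: 0.0
```

```bash
python3 brd.py; python3 go.py 489.5,-391.5,230,-0.077
```

```text
scene 689 u [-84.5  91.8] top [127.8 161.4]
  z 90 21 v [13.6 27.4 29.  29.7 32.4]
  z 110 25 v [23.7 34.5 35.3 36.5 38.6]
  z 130 41 v [37.5 41.6 42.4 43.5 45. ]
  z 140 41 v [33.3 44.7 45.7 47.8 49.4]
  z 150 76 v [35.  44.2 48.8 49.9 52.5]
  z 156 160 v [33.6 38.6 43.4 48.6 52.7]
side 1031 u [-86.3  72.6] top [127.8 157.9]
  z 90 69 v [15.4 29.1 29.7 30.6 31.5]
  z 110 38 v [23.5 34.4 36.  37.  39.2]
  z 130 84 v [32.  42.6 43.8 44.6 46.8]
  z 140 87 v [35.7 46.2 47.4 48.1 50.1]
  z 150 141 v [38.2 45.9 49.3 50.7 53.1]
  z 156 247 v [35.2 39.1 43.5 48.3 52.5]
wrist 11464 u [-82.7  86.8] top [124.3 159.5]
  z 90 559 v [ 7.7  9.   9.8 10.7 21.1]
  z 110 633 v [14.7 16.  16.8 17.7 19.7]
  z 130 751 v [21.6 23.  24.  24.8 26.7]
  z 140 811 v [25.2 26.6 27.4 28.3 30. ]
  z 150 899 v [28.8 30.2 31.  31.9 42.7]
  z 156 2871 v [31.5 34.1 39.2 44.8 50. ]
t 17.45 p [660.6 -68.9 278.8] rot [-3.141  0.    -0.145] F [-0.3  0.8 -1. ] gap 30.0 0.0 j [-0.16  0.53  0.99  0.    1.62  1.56]
489.5,-391.5,230,-0.077 [-0.1225  0.344   0.0487] turn -0.068
```

View pics/b_wrist.png

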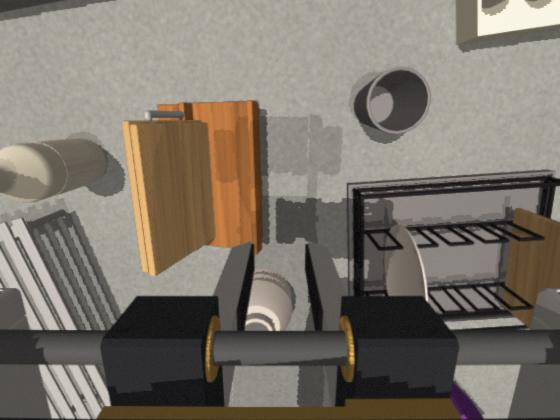

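The wrist view shows two boards leaning close together at (140–210,120–270), board C at the right edge, and the pile still at (265,300).

>>> {"method": "move_arm", "body": {"moves": [[-0.01,0.028,0,-0.01],[-0.025,0.068,0,-0.03],[-0.04,0.112,0,-0.04],[-0.056,0.157,0,-0.068],[-0.072,0.202,0.01,-0.068],[-0.088,0.247,0.02,-0.068],[-0.102,0.285,0.03,-0.068],[-0.113,0.318,0.04,-0.068],[-0.12,0.337,0.048,-0.068],[-0.1225,0.344,0.048,-0.068],[-0.1225,0.344,0.048,-0.068]], "jaw": 0.034}}

```text
clock: 18.55
eef_pos: [489.9, -391.5, 230.7]
eef_rot: [-3.141, 0.001, -0.077]
wrist_force: [-0.1, 0.7, 1.1]
finger_gap: 34.4
finger_force: 0.0
```

```bash
python3 go.py 489.5,-391.5,131,-0.077
```

```text
t 18.55 p [ 489.9 -391.5  230.7] rot [-3.141e+00  1.000e-03 -7.700e-02] F [-0.1  0.7  1.1] gap 34.4 0.0 j [-0.73  0.45  1.21  0.    1.48  0.92]
489.5,-391.5,131,-0.077 [-0.0004  0.0001  0.0997] turn -0.0
```

>>> {"method": "move_arm", "body": {"moves": [[0,0,0.03,0],[0,0,0.06,0],[0,0,0.085,0],[0,0,0.099,0],[0,0,0.099,0],[0,0,0.099,0]]}}

```text
clock: 19.15
eef_pos: [490.5, -391.7, 133.3]
eef_rot: [3.141, -0.001, -0.076]
wrist_force: [0.5, 1.0, 0.1]
finger_gap: 34.1
finger_force: 0.0
```

>>> {"method": "move_arm", "body": {"moves": [[0,0,0,0],[0,0,0,0],[0,0,0,0],[0,0,0,0],[0,0,0,0],[0,0,0,0]], "jaw": 0, "squeeze": 25}}

```text
clock: 19.75
eef_pos: [489.7, -392.1, 132.3]
eef_rot: [3.141, -0.001, -0.077]
wrist_force: [0.9, -0.1, 3.7]
finger_gap: 8.4
finger_force: 25.1
```

>>> {"method": "move_arm", "body": {"moves": [[0,0,-0.01,0],[0,0,-0.03,0],[0,0,-0.055,0],[0,0,-0.08,0],[0,0,-0.105,0],[0,0,-0.13,0],[0,0,-0.15,0],[0,0,-0.16,0],[0,0,-0.165,0]]}}

```text
clock: 20.65
eef_pos: [489.7, -391.9, 297.7]
eef_rot: [3.141, -0.0, -0.077]
wrist_force: [-0.1, -0.6, -0.6]
finger_gap: 8.9
finger_force: 25.0
```

```bash
python3 go.py 673.5,18.4,295,-0.145 673.5,18.4,146,-0.145
```

```text
t 20.65 p [ 489.7 -391.9  297.7] rot [ 3.141 -0.    -0.077] F [-0.1 -0.6 -0.6] gap 8.9 25.0 j [-0.73  0.43  1.09  0.    1.62  0.91]
673.5,18.4,295,-0.145 [ 0.1517 -0.4232  0.0026] turn 0.068
673.5,18.4,146,-0.145 [ 0.1516 -0.4233  0.1516] turn 0.068
```

>>> {"method": "move_arm", "body": {"moves": [[0.006,-0.018,0,0.01],[0.02,-0.057,0,0.02],[0.037,-0.103,0,0.03],[0.054,-0.15,0,0.04],[0.071,-0.197,0,0.05],[0.088,-0.244,0,0.06],[0.105,-0.291,0,0.065],[0.121,-0.337,0,0.068],[0.135,-0.376,0,0.068],[0.145,-0.405,0,0.068],[0.1505,-0.42,0,0.068],[0.1517,-0.4232,0,0.068]]}}

```text
clock: 21.85
eef_pos: [673.7, 19.4, 295.8]
eef_rot: [3.141, 0.002, -0.144]
wrist_force: [0.5, -0.1, -2.0]
finger_gap: 8.7
finger_force: 25.0
```

>>> {"method": "move_arm", "body": {"moves": [[0,0,0.015,0],[0,0,0.035,0],[0,0,0.06,0],[0,0,0.085,0],[0,0,0.11,0],[0,0,0.13,0],[0,0,0.143,0],[0,0,0.15,0],[0,0,0.15,0]]}}

```text
clock: 22.75
eef_pos: [673.3, 17.7, 146.6]
eef_rot: [3.141, 0.001, -0.146]
wrist_force: [-0.3, 0.0, -1.4]
finger_gap: 8.4
finger_force: 25.0
```

```bash
python3 go.py 673.8,20.5,144.5,-0.145
```

```text
t 22.75 p [673.3  17.7 146.6] rot [ 3.141e+00  1.000e-03 -1.460e-01] F [-0.3  0.  -1.4] gap 8.4 25.0 j [-0.03  0.61  1.17 -0.    1.37  1.69]
673.8,20.5,144.5,-0.145 [ 0.0001 -0.0029  0.0021] turn -0.001
```

>>> {"method": "move_arm", "body": {"moves": [[0,-0.001,0.001,0],[0,-0.0025,0.002,0],[0,-0.0025,0.003,0],[0,-0.0025,0.0035,0],[0,-0.0025,0.004,0],[0,-0.0025,0.004,0]]}}

```text
clock: 23.35
eef_pos: [674.0, 20.9, 143.5]
eef_rot: [-3.141, -0.0, -0.145]
wrist_force: [-1.8, 1.0, 2.9]
finger_gap: 8.5
finger_force: 25.0
```

>>> {"method": "move_arm", "body": {"moves": [[0,0,0.0006,0],[0,0,0.001,0],[0,0,0.001,0]]}}

```text
clock: 23.65
eef_pos: [674.1, 21.0, 143.3]
eef_rot: [-3.141, -0.001, -0.145]
wrist_force: [-4.7, 1.1, 9.8]
finger_gap: 8.5
finger_force: 25.1
```

>>> {"method": "move_arm", "body": {"moves": [[0,0,-0.001,0],[0,0,-0.001,0]]}}

```text
clock: 23.85
eef_pos: [674.0, 20.9, 143.4]
eef_rot: [-3.142, -0.0, -0.145]
wrist_force: [-2.7, 1.4, 6.5]
finger_gap: 8.5
finger_force: 25.0
```

>>> {"method": "move_arm", "body": {"moves": [[0,0,0,0],[0,0,0,0],[0,0,0,0],[0,0,0,0],[0,0,0,0]], "jaw": 0.03}}

```text
clock: 24.35
eef_pos: [673.9, 20.8, 142.8]
eef_rot: [3.142, 0.0, -0.145]
wrist_force: [0.5, -0.2, 0.1]
finger_gap: 29.9
finger_force: 0.1
```

>>> {"method": "move_arm", "body": {"moves": [[0,0,-0.005,0],[0,0,-0.012,0],[0,0,-0.02,0],[0,0,-0.03,0],[0,0,-0.04,0],[0,0,-0.05,0],[0,0,-0.065,0],[0,0,-0.08,0],[0,0.03,-0.1,0],[0,0.06,-0.12,0],[0,0.1,-0.14,0],[0,0.1,-0.14,0]]}}

```text
clock: 25.55
eef_pos: [659.4, -82.3, 286.8]
eef_rot: [3.141, -0.005, -0.149]
wrist_force: [0.0, 0.4, 0.9]
finger_gap: 29.8
finger_force: 0.0
```

```bash
python3 brd.py; python3 go.py 467,-60,240,-0.1
python3 - <<'E'
from h import *
# bowl pile foot rings
for n in ['scene','side','wrist']:
    c=cam(n); W=pts(c); hsv=cv2.cvtColor(c['frame'],cv2.COLOR_BGR2HSV); x,y,z=W[...,0],W[...,1],W[...,2]
    m=(hsv[...,1]<70)&(x>400)&(x<560)&(y>-80)&(y<90)&(z>8)&(z<110)
    for a,b in [(92,104),(70,76),(20,30)]:
        Q=W[m&(z>a)&(z<b)]
        if len(Q)>8:
            A=np.c_[2*Q[:,:2],np.ones(len(Q))]; s=np.linalg.lstsq(A,(Q[:,:2]**2).sum(1),rcond=None)[0]
            print(n,a,len(Q),s[:2].round(1),np.sqrt(s[2]+s[0]**2+s[1]**2).round(1),Q.mean(0).round(1))
E
```

```text
scene 841 u [-85.6  88.4] top [136.4 164.8]
  z 90 22 v [ 6.8 14.1 28.3 29.7 31.1]
  z 110 29 v [11.  25.6 33.9 35.7 38. ]
  z 130 48 v [20.2 39.  42.4 43.3 44.4]
  z 140 49 v [23.9 44.2 45.6 47.3 49.1]
  z 150 91 v [28.1 42.1 46.5 49.7 52.4]
  z 156 207 v [25.7 34.  40.9 46.5 52.9]
side 1184 u [-85.5  72.9] top [133.7 160.6]
  z 90 57 v [11.  28.3 29.3 30.7 33.3]
  z 110 34 v [ 9.7 34.3 36.4 37.5 38.5]
  z 130 86 v [19.2 42.2 43.8 44.5 46.7]
  z 140 82 v [30.4 46.2 47.  48.4 49.7]
  z 150 150 v [32.7 45.  49.3 50.9 53.3]
  z 156 345 v [27.3 34.6 40.  46.2 52.4]
wrist 12455 u [-78.9  84.6] top [132.4 162.2]
  z 90 540 v [-1.9 -0.6  0.2  1.1  2.6]
  z 110 616 v [5.1 6.5 7.3 8.1 9.5]
  z 130 725 v [12.2 13.5 14.4 15.2 16.6]
  z 140 791 v [15.8 17.1 18.  18.7 20.1]
  z 150 895 v [19.2 20.6 21.5 22.4 49.7]
  z 156 3045 v [22.  24.9 38.2 44.5 50. ]
t 25.7 p [659.4 -77.8 282.8] rot [-3.141  0.    -0.145] F [ 0.5 -0.2 -0.7] gap 29.9 0.0 j [-0.17  0.53  0.98  0.    1.63  1.54]
467,-60,240,-0.1 [-0.1929  0.0103  0.0429] turn -0.045
scene 92 98 [465.8  -5.6] 18.5 [467.4  -5.   98.5]
scene 70 47 [468.3  -2.5] 34.8 [479.6  13.2  72.7]
scene 20 40 [463.9  -7.1] 48.2 [481.2  25.8  25.5]
side 92 137 [467.7  -5.9] 17.5 [467.4  -4.7  96.6]
side 70 68 [466.8  -7.3] 37.1 [459.   15.1  73. ]
side 20 120 [467.6  -6.6] 48.4 [455.6  27.3  24.9]
wrist 92 301 [476.3 -17.3] 10.3 [477.6 -17.3  98.3]
wrist 70 197 [466.6 -10.3] 37.2 [485.9 -35.2  72.8]
wrist 20 163 [466.9 -10.1] 48.0 [498.8 -40.6  25.7]
```

View pics/b_wrist.png

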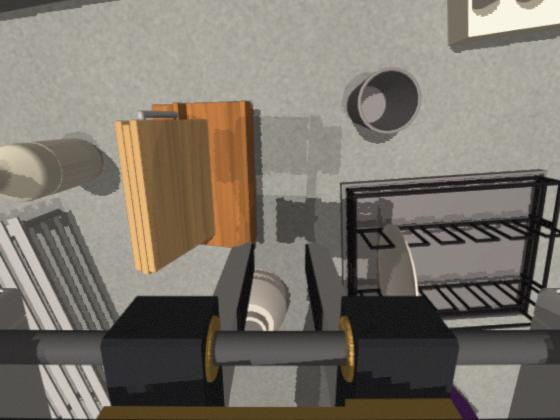

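All three boards lean close together (125–210,120–270) and the pile is undisturbed. Next, the bowls.

```bash
python3 go.py 467,-6,180,0.11
```

```text
t 25.85 p [659.4 -77.  282.3] rot [-3.141e+00  1.000e-03 -1.440e-01] F [-0.1 -0.3 -0.3] gap 29.6 0.0 j [-0.17  0.53  0.98  0.    1.63  1.54]
467,-6,180,0.11 [-0.2005 -0.0427  0.1025] turn -0.254
```

>>> {"method": "move_arm", "body": {"moves": [[-0.012,-0.002,0,-0.03],[-0.035,-0.007,0,-0.06],[-0.06,-0.012,0,-0.1],[-0.085,-0.018,0.01,-0.14],[-0.11,-0.023,0.03,-0.18],[-0.135,-0.029,0.05,-0.22],[-0.16,-0.034,0.07,-0.254],[-0.182,-0.039,0.09,-0.254],[-0.195,-0.042,0.1,-0.254],[-0.2005,-0.0427,0.1025,-0.254],[-0.2005,-0.0427,0.1025,-0.254]], "jaw": 0.08}}

```text
clock: 26.95
eef_pos: [467.1, -6.4, 180.6]
eef_rot: [-3.142, 0.0, 0.11]
wrist_force: [-0.3, -0.1, 1.1]
finger_gap: 80.4
finger_force: 0.0
```

```bash
cat > bowls.py <<'E'
from h import *
import sys
# white foot tops: circle-fit of points near foot-top height, args: x y ztop ...
a=list(map(float,sys.argv[1:])); 
for n in ['scene','side']:
    c=cam(n); W=pts(c); hsv=cv2.cvtColor(c['frame'],cv2.COLOR_BGR2HSV); x,y,z=W[...,0],W[...,1],W[...,2]
    for i in range(0,len(a),3):
        X,Y,Z=a[i:i+3]; near=(hsv[...,1]<70)&(np.hypot(x-X,y-Y)<85)
        for lo,hi,nm in [(-9,7,'foot'),(-30,-20,'wall'),(-50,-36,'low')]:
            Q=W[near&(z>Z+lo)&(z<Z+hi)]
            if len(Q)>12:
                A=np.c_[2*Q[:,:2],np.ones(len(Q))]; s=np.linalg.lstsq(A,(Q[:,:2]**2).sum(1),rcond=None)[0]
                print(n,nm,len(Q),'fit',s[:2].round(1),np.sqrt(s[2]+s[0]**2+s[1]**2).round(1),'mean',Q.mean(0).round(1))
E
python3 bowls.py 467 -6 98; python3 go.py 467,-6,84,0.11
python3 - <<'E'
from h import *
c=cam('wrist'); W=pts(c); hsv=cv2.cvtColor(c['frame'],cv2.COLOR_BGR2HSV)
cv2.imwrite('pics/w2.png',c['frame'])
E
```

```text
scene foot 111 fit [467.7  -6.3] 19.0 mean [468.8  -4.5  97.3]
scene wall 87 fit [467.7  -5. ] 35.7 mean [483.4   4.5  73. ]
scene low 80 fit [464.9  -5.6] 45.3 mean [482.1  21.3  54.9]
side foot 149 fit [466.9  -4.9] 18.0 mean [466.7  -3.3  96.4]
side wall 131 fit [467.1  -5.6] 36.4 mean [461.7  17.6  73.1]
side low 167 fit [467.3  -5.9] 45.1 mean [458.8  24.2  55. ]
t 27.05 p [468.   -6.9 181.1] rot [ 3.141e+00 -1.000e-03  1.090e-01] F [ 1.  -0.2 -0.3] gap 80.0 0.0 j [-0.09  0.12  1.75 -0.    1.27  1.37]
467,-6,84,0.11 [-0.0009 -0.001   0.0971] turn -0.001
```

View pics/w2.png

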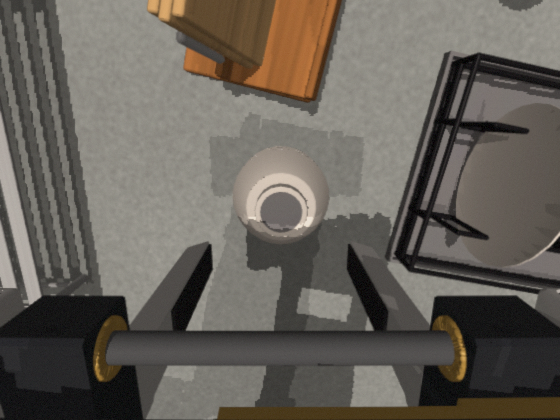

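The wrist view shows the foot ring at (281,208), centred between the fingers. Descend and grip.

>>> {"method": "move_arm", "body": {"moves": [[0,-0.001,0.02,0],[0,-0.001,0.045,0],[0,-0.001,0.07,0],[0,-0.001,0.088,0],[0,-0.001,0.096,0],[0,-0.001,0.0965,0],[0,-0.001,0.0965,0]]}}

```text
clock: 27.8
eef_pos: [467.7, -6.0, 84.7]
eef_rot: [3.141, -0.001, 0.109]
wrist_force: [0.5, -1.6, 0.5]
finger_gap: 79.8
finger_force: 0.0
```

>>> {"method": "move_arm", "body": {"moves": [[0,0,0,0],[0,0,0,0],[0,0,0,0],[0,0,0,0],[0,0,0,0],[0,0,0,0]], "jaw": 0.03, "squeeze": 20}}

```text
clock: 28.4
eef_pos: [467.1, -5.9, 84.0]
eef_rot: [-3.142, -0.0, 0.109]
wrist_force: [0.2, -0.0, -0.0]
finger_gap: 35.2
finger_force: 0.0
```

>>> {"method": "move_arm", "body": {"moves": [[0,0,-0.003,0],[0,0,-0.01,0],[0,0,-0.02,0],[0,0,-0.035,0],[0,0,-0.055,0],[0,0,-0.075,0],[0,0,-0.095,0],[0,0,-0.11,0],[0,0,-0.115,0],[0,0,-0.115,0]]}}

```text
clock: 29.4
eef_pos: [467.3, -5.9, 199.7]
eef_rot: [3.141, -0.001, 0.109]
wrist_force: [-0.0, 0.0, -0.3]
finger_gap: 30.1
finger_force: 0.0
```

```bash
python3 go.py 599.7,320,199,0.11 599.7,320,131,0.11
```

```text
t 29.4 p [467.3  -5.9 199.7] rot [ 3.141e+00 -1.000e-03  1.090e-01] F [-0.   0.  -0.3] gap 30.1 0.0 j [-0.09  0.1   1.72  0.    1.31  1.37]
599.7,320,199,0.11 [ 0.167  -0.3096  0.0009] turn -0.001
599.7,320,131,0.11 [ 0.1669 -0.3096  0.0689] turn -0.001
```

```bash
python3 bowls.py 467 -6 98
python3 - <<'E'
from h import *
a=viewer.camera('side')['frame']; b=viewer.camera('wrist')['frame']
cv2.imwrite('pics/m1.png',np.hstack([cv2.resize(a[150:300,200:400],(440,330)),cv2.resize(b,(360,330))]))
E
```

```text
scene foot 101 fit [466.5  -3.8] 18.9 mean [467.1  -2.9  97.4]
scene wall 89 fit [467.1  -4.4] 36.2 mean [480.7   6.5  73.1]
scene low 89 fit [466.8  -3.2] 43.6 mean [484.2  20.1  55.4]
side foot 153 fit [467.   -4.5] 18.1 mean [466.7  -2.5  96.1]
side wall 123 fit [466.7  -6.4] 36.8 mean [459.9  16.6  72.7]
side low 167 fit [467.4  -6.6] 45.3 mean [458.5  24.5  54.8]
```

View pics/m1.png

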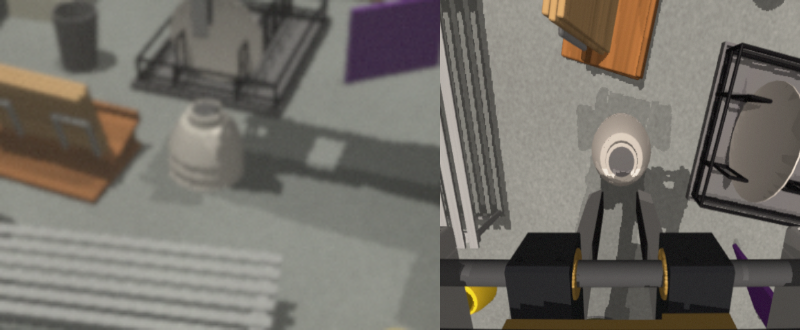

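The pile did not move. The fingers passed over the foot, so I will retry lower and close in steps.

>>> {"method": "move_arm", "body": {"moves": [[0,0,0.02,0],[0,0,0.045,0],[0,0,0.07,0],[0,0,0.095,0],[0,0,0.11,0],[0,0,0.117,0],[0,0,0.117,0],[0,0,0.117,0]], "jaw": 0.064}}

```text
clock: 30.4
eef_pos: [467.4, -5.9, 82.5]
eef_rot: [3.141, -0.001, 0.109]
wrist_force: [-0.2, -0.3, 0.7]
finger_gap: 64.1
finger_force: 0.0
```

>>> {"method": "move_arm", "body": {"moves": [[0,0,0,0],[0,0,0,0]], "jaw": 0.052}}

```text
clock: 30.6
eef_pos: [467.4, -5.9, 82.6]
eef_rot: [3.141, -0.001, 0.109]
wrist_force: [-0.3, -0.4, -1.0]
finger_gap: 53.0
finger_force: 0.0
```

>>> {"method": "move_arm", "body": {"moves": [[0,0,0,0],[0,0,0,0]], "jaw": 0.046}}

```text
clock: 30.8
eef_pos: [467.2, -5.9, 82.2]
eef_rot: [3.142, -0.0, 0.109]
wrist_force: [0.7, 0.4, -0.4]
finger_gap: 46.2
finger_force: 0.0
```

Run:
```python
from h import *
for n in ['scene','side']:
    c=cam(n); W=pts(c); f=c['frame']; x,y,z=W[...,0],W[...,1],W[...,2]; hsv=cv2.cvtColor(f,cv2.COLOR_BGR2HSV)
    o=np.array(c['origin'])[:2]-[467,-6]; o/=np.linalg.norm(o); t=np.array([-o[1],o[0]])
    w=(x-467)*t[0]+(y+6)*t[1]; r=np.hypot(x-467,y+6)
    for lo in range(60,104,3):
        m=(z>=lo)&(z<lo+3)&(r<60); 
        if m.sum()>3: print(n,lo,m.sum(),'w',np.percentile(w[m],[2,98]).round(1),'r med/95',np.percentile(r[m],[50,95]).round(1))
c=cam('wrist'); f=c['frame']; cv2.imwrite('pics/w3.png',f); a=viewer.camera('side')['frame']
cv2.imwrite('pics/m2.png',np.hstack([cv2.resize(a[130:230,240:350],(420,380),interpolation=cv2.INTER_CUBIC),cv2.resize(f[150:400,120:440],(380,380))]))
```

```text
scene 60 21 w [-37.   44.7] r med/95 [42.3 47.7]
scene 63 23 w [-40.4  42.4] r med/95 [41.1 45.5]
scene 66 25 w [-40.4  42.5] r med/95 [40.1 48.5]
scene 69 25 w [-36.6  39.3] r med/95 [36.1 44.2]
scene 72 20 w [-36.4  40.8] r med/95 [37.4 41.4]
scene 75 24 w [-36.4  37.2] r med/95 [36.4 41.1]
scene 78 32 w [-32.5  32.3] r med/95 [32.6 38.3]
scene 81 35 w [-30.   33.6] r med/95 [30.3 36.7]
scene 84 32 w [-30.2  31.6] r med/95 [29.1 34.6]
scene 87 12 w [-27.8  21.6] r med/95 [20.9 29.7]
scene 90 10 w [-20.6  13.7] r med/95 [19.3 22.1]
scene 93 18 w [-9.1 17.9] r med/95 [21.7 32.3]
scene 96 31 w [-21.   15.6] r med/95 [18.1 25.9]
scene 99 22 w [-19.5  12.3] r med/95 [15.3 24.7]
scene 102 12 w [-19.8   7.4] r med/95 [17.2 25.3]
side 60 38 w [-44.   41.1] r med/95 [42.3 45.2]
side 63 40 w [-35.5  41.2] r med/95 [40.7 43.3]
side 66 35 w [-41.  39.] r med/95 [40.  42.3]
side 69 43 w [-40.8  38.4] r med/95 [38.3 40.9]
side 72 34 w [-37.9  36.3] r med/95 [36.6 39. ]
side 75 41 w [-34.8  35.3] r med/95 [34.  37.4]
side 78 73 w [-33.5  32.6] r med/95 [30.4 35.9]
side 81 47 w [-28.8  29.8] r med/95 [27.7 33.3]
side 84 15 w [-17.5  19.8] r med/95 [22.3 24. ]
side 87 15 w [-22.8  19.8] r med/95 [22.9 25. ]
side 90 15 w [-19.8  19.8] r med/95 [22.2 24.6]
side 93 23 w [-22.7  21.1] r med/95 [21.9 25.2]
side 96 46 w [-20.1  18.5] r med/95 [18.7 23.6]
side 99 10 w [-1.4 15. ] r med/95 [16.3 25.1]
```

View pics/m2.png

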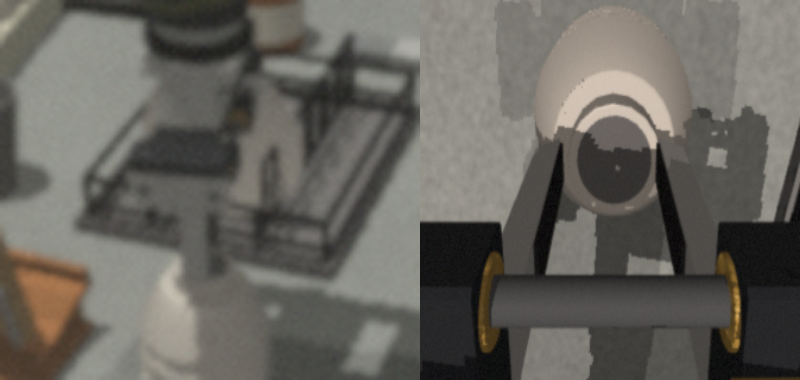

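The fingers straddle the foot, whose ring is at (612,155) in the right crop. Keep closing at this height.

>>> {"method": "move_arm", "body": {"moves": [[0,0,0,0]], "jaw": 0.042}}

```text
clock: 31.1
eef_pos: [467.1, -5.9, 82.0]
eef_rot: [3.142, 0.0, 0.109]
wrist_force: [0.1, -0.5, -0.3]
finger_gap: 42.3
finger_force: 0.0
```

>>> {"method": "move_arm", "body": {"moves": [[0,0,0,0],[0,0,0,0]]}}

```text
clock: 31.3
eef_pos: [467.1, -5.9, 81.9]
eef_rot: [3.142, 0.0, 0.109]
wrist_force: [0.3, 0.4, -0.3]
finger_gap: 42.2
finger_force: 0.0
```

>>> {"method": "move_arm", "body": {"moves": [[0,0,0,0],[0,0,0,0],[0,0,0.001,0],[0,0,0.002,0],[0,0,0.003,0],[0,0,0.004,0],[0,0,0.004,0]], "jaw": 0.056}}

```text
clock: 32.0
eef_pos: [467.0, -5.9, 77.8]
eef_rot: [-3.142, 0.0, 0.109]
wrist_force: [0.1, -0.4, 0.4]
finger_gap: 55.9
finger_force: 0.0
```

>>> {"method": "move_arm", "body": {"moves": [[0,0,0,0],[0,0,0,0],[0,0,0,0]], "jaw": 0.042}}

```text
clock: 32.3
eef_pos: [467.1, -5.9, 78.0]
eef_rot: [3.142, -0.0, 0.109]
wrist_force: [0.5, -0.3, 0.2]
finger_gap: 42.1
finger_force: 0.1
```

>>> {"method": "move_arm", "body": {"moves": [[0,0,0,0],[0,0,0,0],[0,0,0.001,0],[0,0,0.002,0],[0,0,0.003,0],[0,0,0.004,0],[0,0,0.005,0],[0,0,0.005,0]], "jaw": 0.058}}

```text
clock: 33.1
eef_pos: [467.0, -5.9, 72.8]
eef_rot: [-3.142, 0.0, 0.109]
wrist_force: [0.4, -0.8, -0.5]
finger_gap: 57.9
finger_force: 0.0
```

>>> {"method": "move_arm", "body": {"moves": [[0,0,0,0],[0,0,0,0],[0,0,0,0]], "jaw": 0.044}}

```text
clock: 33.4
eef_pos: [467.1, -5.9, 73.0]
eef_rot: [3.142, -0.0, 0.109]
wrist_force: [-0.4, 0.0, -1.2]
finger_gap: 46.9
finger_force: 20.0
```

Contact at 46.9 mm: the tips sit higher when the jaw is open. I'll go a little deeper for a firmer hold.

>>> {"method": "move_arm", "body": {"moves": [[0,0,0,0],[0,0,0,0],[0,0,0.001,0],[0,0,0.002,0],[0,0,0.003,0],[0,0,0.004,0],[0,0,0.005,0],[0,0,0.005,0]], "jaw": 0.058}}

```text
clock: 34.2
eef_pos: [467.0, -5.9, 67.8]
eef_rot: [-3.142, 0.0, 0.109]
wrist_force: [-0.1, 0.4, -0.2]
finger_gap: 58.4
finger_force: 0.0
```

>>> {"method": "move_arm", "body": {"moves": [[0,0,0,0],[0,0,0,0],[0,0,0,0]], "jaw": 0.04}}

```text
clock: 34.5
eef_pos: [467.1, -5.9, 68.0]
eef_rot: [3.142, -0.0, 0.109]
wrist_force: [-0.7, -0.3, 1.2]
finger_gap: 47.7
finger_force: 20.0
```

>>> {"method": "move_arm", "body": {"moves": [[0,0,-0.003,0],[0,0,-0.01,0],[0,0,-0.02,0],[0,0,-0.035,0],[0,0,-0.055,0],[0,0,-0.075,0],[0,0,-0.095,0],[0,0,-0.108,0],[0,0,-0.115,0],[0,0,-0.115,0]], "squeeze": 25}}

```text
clock: 35.5
eef_pos: [467.3, -5.9, 183.6]
eef_rot: [3.141, -0.001, 0.109]
wrist_force: [0.2, 1.5, -2.1]
finger_gap: 47.6
finger_force: 25.0
```

```bash
python3 bowls.py 467 -6 78;  python3 go.py 599.7,320,183,0.11 599.7,320,116,0.11
```

```text
scene foot 104 fit [466.9  -5.6] 18.5 mean [468.2  -5.   77.4]
scene wall 70 fit [465.2  -4.4] 35.8 mean [477.4  11.9  53.7]
scene low 80 fit [465.3  -4.8] 44.9 mean [481.4  22.6  34.6]
side foot 149 fit [467.1  -5.5] 18.0 mean [466.7  -3.2  76.2]
side wall 124 fit [466.9  -5.4] 36.4 mean [458.8  17.   53. ]
side low 161 fit [467.9  -7.2] 45.6 mean [460.1  24.5  34.7]
t 35.6 p [466.8  -5.9 182.3] rot [-3.141e+00  1.000e-03  1.090e-01] F [ 0.5  0.7 -2.5] gap 47.0 25.0 j [-0.09  0.12  1.75  0.    1.28  1.37]
599.7,320,183,0.11 [ 0.1675 -0.3095 -0.0008] turn -0.001
599.7,320,116,0.11 [ 0.1676 -0.3095  0.0662] turn -0.001
```

>>> {"method": "move_arm", "body": {"moves": [[0.007,-0.013,0,0],[0.022,-0.041,0,0],[0.04,-0.074,0,0],[0.059,-0.109,0,0],[0.078,-0.144,0,0],[0.097,-0.179,0,0],[0.116,-0.214,0,0],[0.134,-0.248,0,0],[0.149,-0.275,0,0],[0.16,-0.296,0,0],[0.166,-0.307,0,0],[0.1675,-0.3095,0,0]]}}

```text
clock: 36.8
eef_pos: [599.7, 321.0, 181.0]
eef_rot: [3.141, 0.002, 0.11]
wrist_force: [0.8, -1.9, -2.1]
finger_gap: 47.5
finger_force: 25.0
```

>>> {"method": "move_arm", "body": {"moves": [[0,0,0.01,0],[0,0,0.025,0],[0,0,0.043,0],[0,0,0.056,0],[0,0,0.063,0],[0,0,0.066,0],[0,0,0.066,0],[0,0,0.066,0]]}}

```text
clock: 37.6
eef_pos: [600.3, 320.1, 117.7]
eef_rot: [-3.141, -0.001, 0.109]
wrist_force: [-0.7, 0.2, -1.4]
finger_gap: 47.5
finger_force: 25.0
```

```bash
python3 go.py 599.7,320,113,0.11
python3 - <<'E'
from h import *
c=cam('wrist'); W=pts(c); f=c['frame']; z=W[...,2]; cv2.imwrite('pics/w4.png',f)
for n in ['wrist','side']:
    c=cam(n); W=pts(c); x,y,z=W[...,0],W[...,1],W[...,2]
    m=(z>80)&(z<90)&(x>270)&(x<690)&(y>215)&(y<400)&(c['frame'].sum(-1)>200)
    print(n,m.sum(),cv2.minAreaRect(W[m][:,:2].astype(np.float32)),np.median(z[m]))
E
```

```text
t 37.6 p [600.3 320.1 117.7] rot [-3.141e+00 -1.000e-03  1.090e-01] F [-0.7  0.2 -1.4] gap 47.5 25.0 j [ 0.44  0.65  1.18 -0.    1.32  1.9 ]
599.7,320,113,0.11 [-0.0006 -0.      0.0047] turn -0.001
wrist 14322 ((546.5238647460938, 314.11639404296875), (229.54010009765625, 132.60430908203125), 6.403469085693359) 85.62962060769914
side 3922 ((483.668212890625, 307.3286437988281), (360.0581970214844, 135.28883361816406), 6.309903621673584) 83.85125246508221
```

View pics/w4.png

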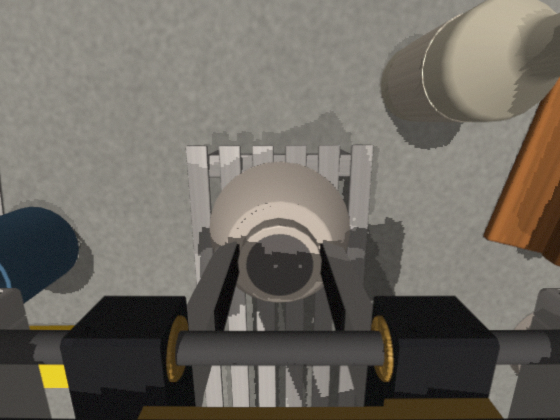

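Picture: the bowl (210–350 px) is centred across the slats (190–370 px). Lower to contact.

>>> {"method": "move_arm", "body": {"moves": [[0,0,0.001,0],[0,0,0.002,0],[0,0,0.003,0],[0,0,0.0035,0],[0,0,0.0035,0]]}}

```text
clock: 38.25
eef_pos: [600.0, 320.0, 113.3]
eef_rot: [3.142, 0.0, 0.109]
wrist_force: [-0.0, 0.4, -2.0]
finger_gap: 47.2
finger_force: 25.0
```

>>> {"method": "move_arm", "body": {"moves": [[0,0,0.0005,0],[0,0,0.001,0],[0,0,0.001,0]]}}

```text
clock: 38.55
eef_pos: [600.1, 320.0, 113.0]
eef_rot: [-3.141, -0.001, 0.109]
wrist_force: [-3.1, -0.6, 4.7]
finger_gap: 47.2
finger_force: 25.0
```

>>> {"method": "move_arm", "body": {"moves": [[0,0,0,0],[0,0,0,0],[0,0,0,0],[0,0,-0.01,0],[0,0,-0.025,0],[0,0,-0.045,0],[0,0,-0.065,0],[0,0,-0.07,0],[0,0,-0.07,0]], "jaw": 0.062}}

```text
clock: 39.45
eef_pos: [600.3, 320.1, 183.8]
eef_rot: [-3.141, -0.002, 0.109]
wrist_force: [-0.7, -0.7, -0.7]
finger_gap: 62.2
finger_force: 0.0
```

```bash
python3 bowls.py 467 -6 78 600 320 143;  python3 go.py 467.1,-5.9,180,0.11
```

```text
scene foot 107 fit [467.6  -3.9] 19.2 mean [468.2  -4.2  77.8]
scene wall 64 fit [469.5  -4.5] 35.9 mean [479.3  11.4  52.8]
scene low 68 fit [468.9  -3.3] 43.8 mean [482.9  23.5  35.7]
scene foot 151 fit [599.3 322.1] 18.4 mean [600.5 323.2 142.4]
scene wall 110 fit [599.1 322.4] 36.8 mean [616.8 333.6 118. ]
scene low 149 fit [596.1 320.4] 47.7 mean [623.9 339.1 100.1]
side foot 149 fit [467.3  -4.8] 18.2 mean [467.1  -3.1  76.1]
side wall 121 fit [466.5  -4.8] 35.8 mean [458.9  17.2  52.9]
side low 163 fit [467.7  -6.7] 45.4 mean [458.7  24.4  34.8]
side foot 263 fit [598.5 322.3] 17.8 mean [597.7 323.7 141.3]
side wall 212 fit [599.7 321. ] 37.0 mean [587.1 341.7 118. ]
side low 266 fit [599.9 320.6] 45.7 mean [582.  348.5  99.9]
t 39.55 p [599.8 319.8 181.7] rot [3.141e+00 1.000e-03 1.090e-01] F [-0.3  0.2 -0.7] gap 62.1 0.0 j [0.44 0.6  1.1  0.   1.44 1.9 ]
467.1,-5.9,180,0.11 [-0.1672  0.3094  0.002 ] turn -0.001
```

First bowl placed at (599,321). Back for the second.

>>> {"method": "move_arm", "body": {"moves": [[-0.008,0.015,0,0],[-0.025,0.046,0,0],[-0.045,0.083,0,0],[-0.067,0.124,0,0],[-0.09,0.166,0,0],[-0.112,0.207,0,0],[-0.134,0.248,0,0],[-0.152,0.281,0,0],[-0.163,0.302,0,0],[-0.1672,0.3094,0.002,0],[-0.1672,0.3094,0.002,0]]}}

```text
clock: 40.65
eef_pos: [467.0, -6.1, 179.8]
eef_rot: [-3.141, 0.001, 0.107]
wrist_force: [-0.3, -0.6, -0.4]
finger_gap: 61.8
finger_force: 0.0
```

```bash
python3 bowls.py 467 -6 78;  python3 go.py 467.1,-5.7,48,0.11
```

```text
scene foot 106 fit [465.8  -5.6] 19.0 mean [467.8  -4.1  77.6]
scene wall 74 fit [467.   -4.7] 36.0 mean [480.2   7.4  53.5]
scene low 71 fit [468.   -4.4] 44.2 mean [481.8  25.   34.7]
side foot 156 fit [467.2  -4. ] 18.2 mean [466.7  -2.2  76. ]
side wall 137 fit [467.2  -5.1] 35.5 mean [460.7  17.4  53.1]
side low 170 fit [467.9  -7.3] 45.7 mean [459.2  24.4  34.9]
t 40.75 p [467.6  -5.1 180.1] rot [-3.141e+00  1.000e-03  1.090e-01] F [-0.7  1.1  0.2] gap 62.0 0.0 j [-0.09  0.12  1.75  0.    1.27  1.37]
467.1,-5.7,48,0.11 [-0.0005  0.0006  0.1321] turn -0.001
```

>>> {"method": "move_arm", "body": {"moves": [[0,0,0.015,0],[0,0,0.04,0],[0,0,0.065,0],[0,0,0.09,0],[0,0,0.11,0],[0,0,0.124,0],[0,0,0.13,0],[0,0,0.132,0],[0,0,0.132,0],[0,0,0.132,0]]}}

```text
clock: 41.75
eef_pos: [467.9, -5.6, 49.1]
eef_rot: [3.141, -0.001, 0.109]
wrist_force: [-0.2, -0.6, -0.1]
finger_gap: 61.8
finger_force: 0.0
```

>>> {"method": "move_arm", "body": {"moves": [[0,0,0,0],[0,0,0,0],[0,0,0,0],[0,0,0,0]], "jaw": 0.04}}

```text
clock: 42.15
eef_pos: [467.7, -5.9, 48.9]
eef_rot: [3.141, -0.001, 0.109]
wrist_force: [-0.6, -2.3, 5.4]
finger_gap: 46.9
finger_force: 25.0
```

```bash
python3 go.py 482.4,307,48,0.11
```

```text
t 42.15 p [467.7  -5.9  48.9] rot [ 3.141e+00 -1.000e-03  1.090e-01] F [-0.6 -2.3  5.4] gap 46.9 25.0 j [-0.09  0.29  1.89 -0.    0.97  1.37]
482.4,307,48,0.11 [ 0.0486 -0.3095  0.0008] turn -0.001
```

>>> {"method": "move_arm", "body": {"moves": [[0,0,-0.003,0],[0,0,-0.01,0],[0,0,-0.02,0],[0,0,-0.035,0],[0,0,-0.055,0],[0,0,-0.08,0],[0,0,-0.105,0],[0,0,-0.123,0],[0,0,-0.132,0],[0,0,-0.133,0],[0,0,-0.133,0]]}}

```text
clock: 43.25
eef_pos: [467.1, -5.7, 180.9]
eef_rot: [-3.141, 0.001, 0.109]
wrist_force: [-0.0, 0.1, -3.3]
finger_gap: 47.2
finger_force: 25.0
```

>>> {"method": "move_arm", "body": {"moves": [[0.002,-0.013,0,0],[0.006,-0.041,0,0],[0.012,-0.074,0,0],[0.017,-0.109,0,0],[0.023,-0.144,0,0],[0.028,-0.179,0,0],[0.034,-0.214,0,0],[0.039,-0.248,0,0],[0.043,-0.275,0,0],[0.046,-0.296,0,0],[0.048,-0.307,0,0],[0.0486,-0.3095,0,0]]}}

```text
clock: 44.45
eef_pos: [481.5, 308.2, 180.5]
eef_rot: [3.141, 0.001, 0.11]
wrist_force: [0.1, 0.2, -1.9]
finger_gap: 47.1
finger_force: 25.0
```

```bash
python3 bowls.py 467 -6 58;  python3 go.py 482.4,307,117,0.11
```

```text
scene foot 101 fit [467.3  -3.7] 18.8 mean [468.3  -3.1  57.7]
scene wall 42 fit [467.3  -3. ] 35.2 mean [478.1  18.6  33.4]
scene low 80 fit [453.4 -16.3] 60.7 mean [470.2  27.4  13.8]
side foot 148 fit [467.1  -3.6] 17.8 mean [466.4  -2.3  56.4]
side wall 127 fit [467.   -5.3] 36.5 mean [459.5  16.5  32.9]
side low 170 fit [467.1  -5.8] 45.0 mean [457.2  25.2  15.1]
t 44.55 p [481.9 307.  181. ] rot [3.141e+00 1.000e-03 1.090e-01] F [ 0.6  0.5 -2.4] gap 46.9 25.0 j [ 0.5   0.35  1.46 -0.    1.33  1.97]
482.4,307,117,0.11 [0.0005 0.     0.064 ] turn -0.001
```

>>> {"method": "move_arm", "body": {"moves": [[0,0,0.01,0],[0,0,0.025,0],[0,0,0.042,0],[0,0,0.055,0],[0,0,0.062,0],[0,0,0.064,0],[0,0,0.065,0],[0,0,0.066,0],[0,0,0.0665,0],[0,0,0.0665,0]]}}

```text
clock: 45.55
eef_pos: [482.2, 307.3, 115.2]
eef_rot: [-3.141, -0.0, 0.109]
wrist_force: [-0.1, -0.5, -2.7]
finger_gap: 47.2
finger_force: 25.0
```

>>> {"method": "move_arm", "body": {"moves": [[0,0,0.0005,0],[0,0,0.001,0],[0,0,0.001,0]]}}

```text
clock: 45.85
eef_pos: [482.1, 307.2, 114.0]
eef_rot: [-3.141, -0.0, 0.109]
wrist_force: [0.3, 0.6, -2.3]
finger_gap: 47.3
finger_force: 25.0
```

>>> {"method": "move_arm", "body": {"moves": [[0,0,0.0005,0],[0,0,0.001,0],[0,0,0.001,0]]}}

```text
clock: 46.15
eef_pos: [482.2, 307.3, 113.9]
eef_rot: [-3.141, -0.001, 0.109]
wrist_force: [-3.9, -1.8, 8.6]
finger_gap: 47.0
finger_force: 25.0
```

>>> {"method": "move_arm", "body": {"moves": [[0,0,0,0],[0,0,0,0],[0,0,0,0],[0,0,-0.01,0],[0,0,-0.025,0],[0,0,-0.045,0],[0,0,-0.06,0],[0,0,-0.065,0],[0,0,-0.065,0]], "jaw": 0.062}}

```text
clock: 47.05
eef_pos: [482.3, 307.3, 178.7]
eef_rot: [-3.141, -0.001, 0.109]
wrist_force: [0.1, 0.6, -0.6]
finger_gap: 61.7
finger_force: 0.0
```

```bash
python3 bowls.py 467 -6 58 600 320 143 482 307 143|grep -v low;  python3 go.py 467.1,-5.5,180,0.11
```

```text
scene foot 105 fit [467.9  -4.5] 18.9 mean [469.1  -3.   57.7]
scene wall 60 fit [468.6  -2.6] 35.3 mean [477.7  16.4  33.1]
scene foot 148 fit [599.8 321.6] 18.7 mean [600.7 322.5 142.6]
scene wall 117 fit [579.7 314.5] 52.7 mean [606.2 331.7 118. ]
scene foot 137 fit [481.5 310.3] 18.3 mean [482.6 310.7 143. ]
scene wall 100 fit [488.  312.1] 33.9 mean [500.4 317.8 118.4]
side foot 147 fit [467.1  -4.1] 18.0 mean [466.8  -2.4  56.4]
side wall 133 fit [467.4  -5.8] 36.8 mean [461.7  17.7  32.9]
side foot 264 fit [598.6 322.5] 17.9 mean [597.7 324.  141.3]
side wall 219 fit [588.8 321.2] 37.1 mean [584.2 340.8 117.6]
side foot 275 fit [480.6 309.5] 17.9 mean [480.1 311.1 141.4]
side wall 254 fit [501.3 291.8] 57.9 mean [483.3 328.1 117.7]
t 47.15 p [481.9 307.  177.3] rot [3.141e+00 1.000e-03 1.090e-01] F [-0.6  0.2 -0.4] gap 62.1 0.0 j [ 0.5   0.35  1.47 -0.    1.32  1.97]
467.1,-5.5,180,0.11 [-0.0486  0.3091 -0.0025] turn -0.001
```

Second bowl seated at (481,308). Now the third.

>>> {"method": "move_arm", "body": {"moves": [[-0.002,0.015,0,0],[-0.007,0.046,0,0],[-0.013,0.083,0,0],[-0.019,0.124,0,0],[-0.026,0.166,0,0],[-0.033,0.207,0,0],[-0.039,0.248,0,0],[-0.044,0.281,0,0],[-0.047,0.302,0,0],[-0.0486,0.3091,0,0],[-0.0486,0.3091,0,0]]}}

```text
clock: 48.25
eef_pos: [466.9, -6.1, 177.6]
eef_rot: [-3.141, 0.001, 0.107]
wrist_force: [0.1, -0.4, 0.1]
finger_gap: 62.1
finger_force: 0.0
```

```bash
python3 bowls.py 467 -6 58|grep -v low;  python3 go.py 467.2,-5.5,28,0.11
```

```text
scene foot 97 fit [466.9  -4.6] 18.9 mean [467.7  -3.6  57.5]
scene wall 59 fit [467.2  -3.7] 36.1 mean [474.3  16.6  33.4]
side foot 148 fit [467.2  -4.1] 18.1 mean [466.6  -2.5  56.2]
side wall 128 fit [466.5  -4.6] 36.0 mean [459.4  17.5  32.9]
t 48.35 p [467.2  -4.8 177.8] rot [-3.141  0.     0.109] F [ 0.1 -0.6 -0. ] gap 62.0 0.0 j [-0.09  0.12  1.75  0.    1.27  1.37]
467.2,-5.5,28,0.11 [-0.      0.0007  0.1498] turn -0.001
```

>>> {"method": "move_arm", "body": {"moves": [[0,0,0.015,0],[0,0,0.04,0],[0,0,0.07,0],[0,0,0.1,0],[0,0,0.125,0],[0,0,0.14,0],[0,0,0.147,0],[0,0,0.149,0],[0,0,0.149,0],[0,0,0.149,0]]}}

```text
clock: 49.35
eef_pos: [467.8, -5.2, 29.7]
eef_rot: [3.141, -0.001, 0.109]
wrist_force: [0.4, 0.3, -0.2]
finger_gap: 62.2
finger_force: 0.0
```

>>> {"method": "move_arm", "body": {"moves": [[0,0,0,0],[0,0,0,0],[0,0,0,0],[0,0,0,0]], "jaw": 0.04}}

```text
clock: 49.75
eef_pos: [467.7, -5.5, 29.4]
eef_rot: [3.141, -0.001, 0.109]
wrist_force: [-1.2, -1.4, 6.1]
finger_gap: 47.2
finger_force: 25.0
```

```bash
python3 go.py 365.2,294,28,0.11
```

```text
t 49.75 p [467.7  -5.5  29.4] rot [ 3.141e+00 -1.000e-03  1.090e-01] F [-1.2 -1.4  6.1] gap 47.2 25.0 j [-0.09  0.32  1.9  -0.    0.92  1.37]
365.2,294,28,0.11 [-0.0694 -0.3089  0.0012] turn -0.001
```

>>> {"method": "move_arm", "body": {"moves": [[0,0,-0.003,0],[0,0,-0.01,0],[0,0,-0.022,0],[0,0,-0.04,0],[0,0,-0.065,0],[0,0,-0.09,0],[0,0,-0.115,0],[0,0,-0.135,0],[0,0,-0.147,0],[0,0,-0.151,0],[0,0,-0.151,0]]}}

```text
clock: 50.85
eef_pos: [467.2, -5.4, 180.0]
eef_rot: [-3.142, -0.0, 0.109]
wrist_force: [0.1, 0.8, -1.6]
finger_gap: 47.1
finger_force: 25.0
```

>>> {"method": "move_arm", "body": {"moves": [[-0.003,-0.013,0,0],[-0.009,-0.041,0,0],[-0.017,-0.074,0,0],[-0.025,-0.109,0,0],[-0.032,-0.144,0,0],[-0.04,-0.179,0,0],[-0.048,-0.214,0,0],[-0.056,-0.248,0,0],[-0.062,-0.275,0,0],[-0.0665,-0.296,0,0],[-0.069,-0.307,0,0],[-0.0694,-0.3089,0,0]]}}

```text
clock: 52.05
eef_pos: [363.9, 294.9, 179.3]
eef_rot: [3.141, 0.001, 0.11]
wrist_force: [0.6, -0.5, -1.8]
finger_gap: 47.1
finger_force: 25.0
```

```bash
python3 bowls.py 600 320 143 482 307 143|grep foot;  python3 go.py 365.2,294,115,0.11
```

```text
scene foot 155 fit [599.1 322.8] 18.6 mean [600.5 323.4 142.4]
scene foot 134 fit [453.2 294.2] 23.0 mean [461.8 292.5 142.6]
side foot 262 fit [598.7 322.4] 17.9 mean [597.9 323.9 141.3]
side foot 269 fit [459.  293.4] 18.2 mean [461.1 293.7 141.4]
t 52.15 p [364.7 293.9 179.6] rot [3.141e+00 1.000e-03 1.090e-01] F [ 1.  -0.6 -3.1] gap 47.2 25.0 j [ 0.6   0.12  1.75 -0.    1.27  2.06]
365.2,294,115,0.11 [ 0.0006 -0.0001  0.0646] turn -0.001
```

The middle bowl was knocked to about (460,293). I'll park the held bowl back at its old spot on the counter and reset the middle one first.

>>> {"method": "move_arm", "body": {"moves": [[0.004,0.015,0,0],[0.011,0.046,0,0],[0.02,0.083,0,0],[0.029,0.124,0,0],[0.038,0.166,0,0],[0.047,0.207,0,0],[0.056,0.248,0,0],[0.063,0.281,0,0],[0.068,0.302,0,0],[0.0694,0.3089,0,0],[0.0694,0.3089,0,0]]}}

```text
clock: 53.25
eef_pos: [467.2, -6.3, 179.8]
eef_rot: [-3.141, 0.0, 0.107]
wrist_force: [-0.5, 0.4, -2.9]
finger_gap: 47.3
finger_force: 25.0
```

>>> {"method": "move_arm", "body": {"moves": [[0,0,0.015,0],[0,0,0.04,0],[0,0,0.07,0],[0,0,0.1,0],[0,0,0.125,0],[0,0,0.14,0],[0,0,0.146,0],[0,0,0.148,0],[0,0,0.149,0],[0,0,0.1495,0],[0,0,0.1495,0]]}}

```text
clock: 54.35
eef_pos: [467.7, -5.3, 31.0]
eef_rot: [3.141, -0.001, 0.109]
wrist_force: [0.1, -0.9, -1.7]
finger_gap: 47.2
finger_force: 25.0
```

>>> {"method": "move_arm", "body": {"moves": [[0,0,0.0005,0],[0,0,0.001,0],[0,0,0.0015,0],[0,0,0.0015,0]]}}

```text
clock: 54.75
eef_pos: [467.5, -5.4, 29.4]
eef_rot: [3.142, -0.0, 0.109]
wrist_force: [-2.9, 1.2, 5.3]
finger_gap: 47.2
finger_force: 25.0
```

>>> {"method": "move_arm", "body": {"moves": [[0,0,0,0],[0,0,0,0],[0,0,0,0],[0,0,-0.01,0],[0,0,-0.03,0],[0,0,-0.06,0],[0,0,-0.09,0],[0,0,-0.12,0],[0,0,-0.14,0],[0,0,-0.15,0],[0,0,-0.15,0]], "jaw": 0.062}}

```text
clock: 55.85
eef_pos: [467.7, -5.4, 180.1]
eef_rot: [3.141, -0.002, 0.109]
wrist_force: [0.3, 0.1, 0.2]
finger_gap: 62.0
finger_force: 0.0
```

```bash
python3 bowls.py 467 -6 58 600 320 143 460 294 143|grep -v low;  python3 go.py 459,294,180,0.11
python3 - <<'E'
from h import *
a=viewer.camera('side')['frame']; cv2.imwrite('pics/s2.png',a)
E
```

```text
scene foot 102 fit [465.9  -1.6] 18.8 mean [468.1  -1.   57.6]
scene wall 40 fit [467.3  -2.4] 37.0 mean [476.2  18.   33.5]
scene foot 147 fit [599.8 322.6] 18.1 mean [600.5 323.3 143. ]
scene wall 107 fit [599.9 322.9] 36.7 mean [616.3 333.6 118.2]
scene foot 128 fit [462.  291.2] 19.0 mean [463.6 292.2 142.5]
scene wall 111 fit [463.6 293. ] 35.6 mean [481.3 303.2 117.8]
side foot 151 fit [466.6  -2. ] 18.0 mean [ 4.662e+02 -2.000e-01  5.610e+01]
side wall 135 fit [466.5  -2.8] 36.2 mean [459.4  19.6  32.9]
side foot 259 fit [598.8 322.1] 17.9 mean [597.8 323.6 141.2]
side wall 215 fit [599.6 320.9] 37.2 mean [587.7 342.2 117.8]
side foot 266 fit [461.9 292. ] 17.7 mean [461.3 293.3 141.4]
side wall 214 fit [462.9 290.4] 37.1 mean [453.2 313.  118. ]
t 55.95 p [467.   -5.4 178.2] rot [-3.141e+00  1.000e-03  1.090e-01] F [-0.7  0.1  0.9] gap 62.0 0.0 j [-0.09  0.12  1.75 -0.    1.27  1.37]
459,294,180,0.11 [ 0.0246 -0.2984 -0.0018] turn -0.001
```

View pics/s2.png

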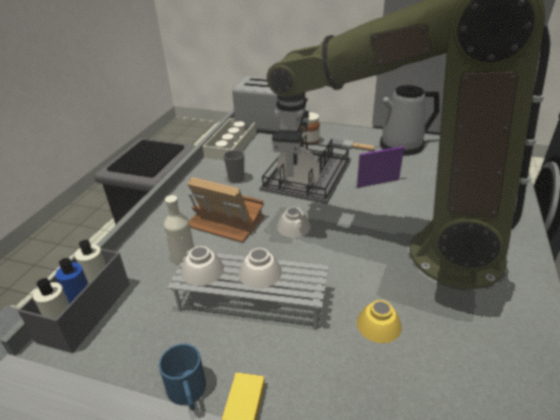

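The side view shows the middle bowl at (260,265), shifted but level, the parked bowl at (292,220), and the boards leaning fine at (220,200). Re-grip the middle bowl.

>>> {"method": "move_arm", "body": {"moves": [[0.002,-0.015,0,0],[0.005,-0.046,0,0],[0.008,-0.083,0,0],[0.012,-0.124,0,0],[0.016,-0.164,0,0],[0.02,-0.203,0,0],[0.023,-0.24,0,0],[0.026,-0.27,0,0],[0.0275,-0.287,0,0],[0.0282,-0.2936,0,0],[0.0282,-0.2936,0,0]]}}

```text
clock: 57.1
eef_pos: [463.4, 289.3, 178.3]
eef_rot: [3.141, 0.001, 0.109]
wrist_force: [-0.3, 0.4, -0.2]
finger_gap: 62.0
finger_force: 0.0
```

```bash
python3 go.py 463,289.5,114,0.11 482.4,307,180,.11
```

```text
t 57.1 p [463.4 289.3 178.3] rot [3.141e+00 1.000e-03 1.090e-01] F [-0.3  0.4 -0.2] gap 62.0 0.0 j [ 0.49  0.3   1.54 -0.    1.31  1.95]
463,289.5,114,0.11 [-0.0003 -0.0002  0.0643] turn -0.001
482.4,307,180,.11 [ 0.0208 -0.0155 -0.0017] turn -0.001
```

>>> {"method": "move_arm", "body": {"moves": [[0,0,0.015,0],[0,0,0.035,0],[0,0,0.052,0],[0,0,0.061,0],[0,0,0.0645,0],[0,0,0.0645,0],[0,0,0.0645,0]]}}

```text
clock: 57.8
eef_pos: [463.9, 289.5, 115.3]
eef_rot: [-3.141, -0.001, 0.109]
wrist_force: [0.1, -0.7, 0.3]
finger_gap: 61.9
finger_force: 0.0
```

>>> {"method": "move_arm", "body": {"moves": [[0,0,0,0],[0,0,0,0],[0,0,0,0],[0,0,0,0]], "jaw": 0.04}}

```text
clock: 58.2
eef_pos: [463.7, 289.6, 114.9]
eef_rot: [-3.141, -0.001, 0.109]
wrist_force: [-0.8, -0.3, 3.5]
finger_gap: 47.1
finger_force: 25.0
```

>>> {"method": "move_arm", "body": {"moves": [[0,0,-0.004,0],[0,0,-0.01,0],[0,0,-0.015,0],[0.007,-0.005,-0.015,0],[0.015,-0.011,-0.015,0],[0.0208,-0.0155,-0.015,0],[0.0208,-0.0155,-0.015,0],[0.0208,-0.0155,-0.008,0],[0.0208,-0.0155,-0.003,0],[0.0208,-0.0155,-0.001,0],[0.0208,-0.0155,-0.001,0]]}}

```text
clock: 59.3
eef_pos: [482.3, 307.0, 115.2]
eef_rot: [3.141, 0.0, 0.109]
wrist_force: [-0.1, 0.5, -2.1]
finger_gap: 47.2
finger_force: 25.0
```

>>> {"method": "move_arm", "body": {"moves": [[0,0,0.0005,0],[0,0,0.001,0],[0,0,0.0015,0],[0,0,0.0015,0]]}}

```text
clock: 59.7
eef_pos: [482.6, 307.2, 114.9]
eef_rot: [-3.141, -0.001, 0.109]
wrist_force: [-4.8, -2.7, 8.8]
finger_gap: 47.1
finger_force: 25.0
```

>>> {"method": "move_arm", "body": {"moves": [[0,0,0,0],[0,0,0,0],[0,0,0,0],[0,0,-0.01,0],[0,0,-0.025,0],[0,0,-0.045,0],[0,0,-0.06,0],[0,0,-0.065,0],[0,0,-0.065,0]], "jaw": 0.062}}

```text
clock: 60.6
eef_pos: [482.7, 307.4, 179.7]
eef_rot: [-3.141, -0.001, 0.109]
wrist_force: [0.2, 0.4, -0.1]
finger_gap: 61.7
finger_force: 0.0
```

```bash
python3 bowls.py 467 -3 58 600 320 143 482 307 143|grep foot;  python3 go.py 467.1,-4,180,0.11
```

```text
scene foot 109 fit [466.4  -1.4] 18.9 mean [468.3  -0.7  57.9]
scene foot 151 fit [599.4 322.6] 18.4 mean [600.3 323.3 142.5]
scene foot 138 fit [479.8 309.5] 19.1 mean [482.1 310.6 142.1]
side foot 154 fit [466.5  -1.7] 18.2 mean [4.661e+02 4.000e-01 5.610e+01]
side foot 261 fit [598.6 322.3] 17.9 mean [598.  323.9 141.3]
side foot 278 fit [480.8 309.8] 17.8 mean [480.3 311.  141.3]
t 60.7 p [482.3 307.1 178.3] rot [3.141e+00 1.000e-03 1.090e-01] F [-0.2 -0.4 -0.3] gap 61.9 0.0 j [ 0.5   0.35  1.47 -0.    1.32  1.96]
467.1,-4,180,0.11 [-0.0489  0.3076 -0.0015] turn -0.001
```

>>> {"method": "move_arm", "body": {"moves": [[-0.002,0.015,0,0],[-0.007,0.046,0,0],[-0.013,0.083,0,0],[-0.019,0.124,0,0],[-0.026,0.166,0,0],[-0.033,0.207,0,0],[-0.039,0.248,0,0],[-0.044,0.281,0,0],[-0.047,0.301,0,0],[-0.0489,0.3078,0,0],[-0.0489,0.3078,0,0]]}}

```text
clock: 61.8
eef_pos: [466.8, -4.7, 178.6]
eef_rot: [-3.141, 0.001, 0.107]
wrist_force: [-0.4, -0.7, -0.2]
finger_gap: 61.8
finger_force: 0.0
```

>>> {"method": "move_arm", "body": {"moves": [[0,0,0.015,0],[0,0,0.04,0],[0,0,0.07,0],[0,0,0.1,0],[0,0,0.125,0],[0,0,0.14,0],[0,0,0.147,0],[0,0,0.149,0],[0,0,0.149,0],[0,0,0.149,0]]}}

```text
clock: 62.8
eef_pos: [467.8, -3.9, 30.7]
eef_rot: [3.141, -0.001, 0.109]
wrist_force: [0.2, -0.0, 0.7]
finger_gap: 62.0
finger_force: 0.0
```

>>> {"method": "move_arm", "body": {"moves": [[0,0,0,0],[0,0,0,0],[0,0,0,0],[0,0,0,0]], "jaw": 0.04}}

```text
clock: 63.2
eef_pos: [467.6, -4.1, 30.4]
eef_rot: [3.141, -0.001, 0.109]
wrist_force: [-1.1, -0.5, 6.3]
finger_gap: 47.1
finger_force: 25.0
```

>>> {"method": "move_arm", "body": {"moves": [[0,0,-0.003,0],[0,0,-0.01,0],[0,0,-0.022,0],[0,0,-0.04,0],[0,0,-0.065,0],[0,0,-0.09,0],[0,0,-0.115,0],[0,0,-0.135,0],[0,0,-0.147,0],[0,0,-0.151,0],[0,0,-0.151,0]]}}

```text
clock: 64.3
eef_pos: [467.2, -4.0, 181.0]
eef_rot: [3.142, -0.0, 0.109]
wrist_force: [0.9, -0.8, -3.1]
finger_gap: 46.9
finger_force: 25.0
```

```bash
python3 go.py 365.2,294,180,0.11
```

```text
t 64.3 p [467.2  -4.  181. ] rot [ 3.142 -0.     0.109] F [ 0.9 -0.8 -3.1] gap 46.9 25.0 j [-0.09  0.12  1.75  0.    1.27  1.37]
365.2,294,180,0.11 [-0.0691 -0.3074  0.001 ] turn -0.001
```

>>> {"method": "move_arm", "body": {"moves": [[-0.003,-0.013,0,0],[-0.009,-0.041,0,0],[-0.017,-0.074,0,0],[-0.025,-0.109,0,0],[-0.032,-0.144,0,0],[-0.04,-0.179,0,0],[-0.048,-0.214,0,0],[-0.056,-0.248,0,0],[-0.062,-0.275,0,0],[-0.0665,-0.296,0,0],[-0.069,-0.306,0,0],[-0.0691,-0.3074,0,0]]}}

```text
clock: 65.5
eef_pos: [364.4, 294.6, 180.3]
eef_rot: [3.141, 0.001, 0.11]
wrist_force: [-0.3, 0.1, -2.4]
finger_gap: 47.5
finger_force: 25.0
```

```bash
python3 bowls.py 600 320 143 482 307 143|grep foot;  python3 go.py 365.2,294,117,0.11
```

```text
scene foot 149 fit [599.2 322.6] 18.5 mean [600.3 323.6 142.7]
scene foot 139 fit [472.9 309.8] 21.8 mean [481.5 310.6 142.6]
side foot 262 fit [598.7 322.2] 17.8 mean [597.8 323.7 141.3]
side foot 281 fit [481.  309.9] 18.0 mean [480.4 311.4 141.1]
t 65.6 p [365.1 293.6 180.5] rot [3.141e+00 1.000e-03 1.090e-01] F [-0.6  0.4 -2. ] gap 47.0 25.0 j [ 0.6   0.12  1.75 -0.    1.27  2.06]
365.2,294,117,0.11 [ 0.0002 -0.0004  0.0635] turn -0.001
```

>>> {"method": "move_arm", "body": {"moves": [[0,0,0.01,0],[0,0,0.025,0],[0,0,0.042,0],[0,0,0.055,0],[0,0,0.061,0],[0,0,0.063,0],[0,0,0.064,0],[0,0,0.065,0],[0,0,0.065,0],[0,0,0.065,0]]}}

```text
clock: 66.6
eef_pos: [365.3, 294.1, 116.2]
eef_rot: [-3.141, -0.0, 0.109]
wrist_force: [0.0, 0.0, -1.1]
finger_gap: 47.2
finger_force: 25.0
```

>>> {"method": "move_arm", "body": {"moves": [[0,0,0.0005,0],[0,0,0.001,0],[0,0,0.001,0]]}}

```text
clock: 66.9
eef_pos: [365.3, 294.2, 115.4]
eef_rot: [-3.141, -0.0, 0.109]
wrist_force: [-2.0, 0.5, 3.7]
finger_gap: 47.0
finger_force: 25.0
```

>>> {"method": "move_arm", "body": {"moves": [[0,0,0,0],[0,0,0,0],[0,0,0,0],[0,0,-0.01,0],[0,0,-0.025,0],[0,0,-0.05,0],[0,0,-0.08,0],[0.03,0.04,-0.1,0],[0.05,0.08,-0.11,0],[0.07,0.12,-0.11,0],[0.08,0.14,-0.11,0],[0.08,0.14,-0.11,0]], "jaw": 0.062}}

```text
clock: 68.1
eef_pos: [461.0, 161.5, 225.5]
eef_rot: [3.141, -0.0, 0.105]
wrist_force: [0.2, 0.2, -0.4]
finger_gap: 61.8
finger_force: 0.0
```

```bash
python3 bowls.py 600 320 143 482 307 143 365 294 143|grep foot; python3 brd.py | grep -v '  z'; python3 go.py
python3 - <<'E'
from h import *
cv2.imwrite('pics/fin.png',viewer.camera('side')['frame'])
E
```

```text
scene foot 152 fit [599.7 322.4] 18.4 mean [600.6 323.2 142.8]
scene foot 134 fit [480.2 308.5] 18.5 mean [481.5 310.  142.5]
scene foot 110 fit [365.9 297.5] 18.4 mean [366.7 297.3 142.9]
side foot 265 fit [598.6 322.6] 18.0 mean [597.7 324.  141.3]
side foot 280 fit [480.8 309.8] 18.0 mean [480.2 311.2 141.3]
side foot 288 fit [363.9 296.4] 17.8 mean [363.4 297.9 141.4]
scene 842 u [-82.9  86.9] top [134.6 164. ]
side 1182 u [-86.   73.7] top [133.1 160.5]
wrist 3932 u [-94.8   5.2] top [153.8 162.2]
t 68.35 p [459.5 164.4 225.2] rot [-3.141 -0.     0.11 ] F [ 0.4  0.3 -0.3] gap 62.0 0.0 j [0.27 0.13 1.63 0.   1.38 1.73]
```

View pics/fin.png

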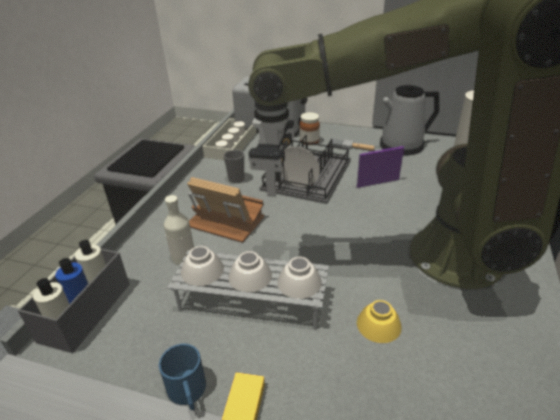

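The final side view shows three bowls in a row on the shelf (200, 250 and 300, all near row 268), the boards in the stand (220,203) and the plate still in the drainer. Handing in.

```bash
python3 -c "
from cell import manip
print(manip.sign_off())"
```

```text
the job is handed in; nothing more can be done
None
```

The job is handed in: all three boards lean close together in the stand, the three bowls stand upside down side by side on the shelf (one was knocked aside mid-run and I reset it), and the plate and everything else were left alone, at about 68 s of the 208 s allowed.

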